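# Load the tube mixer's clip rail in order of length

## Task

Clip the blue, purple and orange capped tubes onto the mixer's rail beside the long red one, which stays where it is: orange next to red, then purple, then blue, so that they step down from longest to shortest. Press each fully home into its pair of spring clips, lying level, its plain body centred lengthways on the clips and its cap pointing the same way as the red one's; let go of them all. Leave the green capped tubes in their rack, and do not knock the other things about.

Things in the scene. Friction and masses are not known exactly. Their poses are not given: they have to be found in the camera images.
- tube_s: Blue capped tube, 80 mm clear round body (20 mm dia., white label) plus 20 mm hexagonal cap (22 mm across flats), about 28 g. Origin: on the axis, middle of the clear body; x = -40 mm is the foot, cap spans x = 40 to 60. Cap flats face +z, -z and every 60 degrees about x. Starts lying on the table.
- tube_m: Purple capped tube, 105 mm clear round body (20 mm dia., white label) plus 20 mm hexagonal cap (22 mm across flats), about 37 g. Origin: on the axis, middle of the clear body; x = -52.5 mm is the foot, cap spans x = 52.5 to 72.5. Cap flats face +z, -z and every 60 degrees about x. Starts upright in any hole of the rack, cap up, top 53 mm above the rack plate.
- tube_l: Orange capped tube, 130 mm clear round body (20 mm dia., white label) plus 20 mm hexagonal cap (22 mm across flats), about 46 g. Origin: on the axis, middle of the clear body; x = -65 mm is the foot, cap spans x = 65 to 85. Cap flats face +z, -z and every 60 degrees about x. Starts lying on the table.
- tube_xl: Red capped tube, 155 mm clear round body (20 mm dia., white label) plus 20 mm hexagonal cap (22 mm across flats), about 54 g. Origin: on the axis, middle of the clear body; x = -77.5 mm is the foot, cap spans x = 77.5 to 97.5. Cap flats face +z, -z and every 60 degrees about x. Clipped in place 1, cap to the rail's +x; stays there.
- tube_s_cap (a point): Centre of the blue tube's cap, on its axis.
- tube_m_cap (a point): Centre of the purple tube's cap, on its axis.
- tube_l_cap (a point): Centre of the orange tube's cap, on its axis.
- tube_xl_cap (a point): Centre of the red tube's cap, on its axis.
- rail: Fixed clip rail of a tube mixer. Origin: centre of the underside. Grey base plate 85 (x) by 262 (y) mm, 10 mm thick; white drive housing 85 mm tall at y = -136 to -191 mm; 30 mm tall end plate at +y. Four clip places along y, 64 mm apart. Tubes lie across it, along its x, caps to +x.
- clip1 (a point): Clip place 1 of 4 (housing end, holds red): where a seated tube's origin lies, 45 mm above the table; axes as the rail's. Each place has two clips, at x = -22 and +22 mm, each 8 mm wide; in the 36 mm gap between them nothing is higher than 18 mm above the table, so fingers fit there.
- clip2 (a point): Clip place 2, for orange: seated origin, 45 mm up. A clip is two sprung steel jaws over a black saddle (top 35 mm up). The jaw noses are 16 mm apart, 7 mm above the seated axis; flares above them open to 40 mm at 18 mm above the axis. Jaws move only sideways (rail y), up to 6 mm each.
- clip3 (a point): Clip place 3, for purple: seated origin, 45 mm up. A level tube pressed straight down spreads the jaws (about 5 to 15 N in all for a place), snaps under the noses and rests on the saddles with its axis 45 mm up; the clips then hold it.
- clip4 (a point): Clip place 4, for blue: seated origin, 45 mm above the table, at the rail's +y end.
- rack: Fixed black rack, 43 (x) by 156 (y) mm, top plate 76 mm up. Origin: centre of the underside. Three 23 mm square holes at y = -48, 0, 48 mm hold three upright tubes, feet 4 mm and cap tops 129 mm up; their caps have flats facing the rack's +x and -x. A tube lifts straight up, 75 mm, to come free.
- slant: Fixed blue slant rest for laying a tube at 45 degrees to take it another way (optional). Origin: centre of the underside; base 130 (x) by 60 (y) mm. The tube lies in the x-z plane, foot low at -x, cap high at +x. Two V saddles, 8 mm wide, 20 and 82 mm up the tube from the foot stop; V mouths about 34 mm wide; between them the tube is free all round.
- slant_seat (a point): Where the purple tube's origin lies when it rests on the slant rest, foot on the stop: 82 mm above the table; its axis there rises at 45 degrees towards the rest's +x.
- spare_1: Green capped tube, same shape and size as the purple one, upright in the rack. Bystander.
- spare_2: Second green capped tube, as the first. Bystander.
- cup: Small specimen jar with a yellow lid, 44 mm in diameter, 55 mm tall, standing among the tubes. Origin: centre of the underside. Bystander.
- marker: Marker pen lying on the table nearer the robot, 134 mm long, 15 mm thick. Bystander.
There are look-alikes about, which are no part of the job. What is shaped like the tube_m but yellow is not meant.

How it is judged (in metres and radians):
At the end, for the whole second after the job is handed in: Red in place 1, orange in 2, purple in 3 and blue in 4 of the rail, at rest and released: each tube's origin within 4 mm of its place in height and sideways and 13 mm lengthways, axis within 0.1 rad of the rail's x, cap on the rail's +x side (x of tube_xl in the frame of clip1 between -0.013 and 0.013 m and y of tube_xl in the frame of clip1 between -0.004 and 0.004 m and z of tube_xl in the frame of clip1 between -0.004 and 0.004 m and angle between the x axis of each of tube_xl, tube_l, tube_m, tube_s and the x axis of rail, either way round below 0.1 rad and x of tube_xl_cap in the frame of clip1 above 0.02 m and linear speed of each of tube_xl, tube_l, tube_m, tube_s below 0.02 m/s and x of tube_l in the frame of clip2 between -0.013 and 0.013 m and y of tube_l in the frame of clip2 between -0.004 and 0.004 m and z of tube_l in the frame of clip2 between -0.004 and 0.004 m and x of tube_l_cap in the frame of clip2 above 0.02 m and x of tube_m in the frame of clip3 between -0.013 and 0.013 m and y of tube_m in the frame of clip3 between -0.004 and 0.004 m and z of tube_m in the frame of clip3 between -0.004 and 0.004 m and x of tube_m_cap in the frame of clip3 above 0.02 m and x of tube_s in the frame of clip4 between -0.013 and 0.013 m and y of tube_s in the frame of clip4 between -0.004 and 0.004 m and z of tube_s in the frame of clip4 between -0.004 and 0.004 m and x of tube_s_cap in the frame of clip4 above 0.02 m); the robot touches nothing.
It fails at once if a green capped tube is taken from or knocked out of its place (moved more than 25 mm) (distance of any of spare_1, spare_2 from where it was at the start of the episode above 0.025 m).
It fails at once if the red tube is taken out of its clips (moved more than 15 mm) (distance of tube_xl from where it was at the start of the episode above 0.015 m).
It fails at once if the jar or marker is knocked about (moved more than 40 mm) or the jar tipped over (distance of any of cup, marker from where it was at the start of the episode above 0.04 m or angle between cup's own z axis and vertical above 0.5 rad).
It also fails if it takes over 72 s, if anything falls off the work surface, if the arm or the gripper's body presses on something with over 40 N, if the wrist force passes 120 N, or if a joint passes its speed limit or range.

## Robot

A 7-joint arm with a two-finger parallel gripper is mounted at the origin on the work surface. World frame = base frame: x ahead of the robot, y to its left, z up, the work surface at z = 0. Lengths are in m, angles in degrees, forces in N, time in s.
With the tool pointing down it reaches from about 0.425 to 0.875 m from the base axis. Payload 4.7 kg.
Tool frame: the origin (TCP) lies midway between the tips of the shut fingers; the grasp point (between the pads) lies 19 mm behind it (env.tcp_to_grasp is the distance from the TCP to the grasp point, in m); z points along the fingers, x is the direction in which the jaws open and shut, and the axes are right-handed (so a half turn about z gives the same grasp; the last joint's range is limited). The gripper opens to 87 mm and grips with 3 to 60 N. Pads are 19 mm wide; open, the fingers measure 117 mm over their backs; the gripper's body (75 mm by 190 mm) begins 51 mm behind the grasp point.
Start: joints at [64.12, 18.392, -4.016, 83.108, 1.295, 78.541, -3.26], TCP at [0.292, -0.581, 0.223] pointing down, gripper open.
Joint ranges: [-163.93, 163.93], [-17.29, 119.83], [-79.2, 71.16], [3.27, 140.29], [-89.18, 269.18], [5.43, 117.66], [-154.24, 154.24]. Speed limits (degrees/s): [147.25, 147.25, 180, 180, 180, 180, 180].

## Interface

Orientations are given as [roll, pitch, yaw] about the fixed x, y, z axes, in that order (R = Rz(yaw) Ry(pitch) Rx(roll)).
In Python, from cell import env, viewer gives the robot as it stands.
- The arm moves only by the shell command python3 -m pendant 'ROWS' [OPENING] [FORCE]. ROWS is JSON, a list of rows, each a list of 6 numbers: the shift along the tool's x, y, z each as a share of 0.1 m, from -1 to 1, then the turn, a rotation vector about the tool's x, y, z each as a share of 90 degrees, from -1 to 1. A call has exactly 8 rows; each row is the pose to reach, as a shift and turn from the pose commanded when the call began, along the tool's axes at that moment; what a row does not reach only later rows make up. A row lasts 1/8 s, in which the tool goes at most 62.5 mm and 10.7 degrees, less where a joint would pass 70% of its speed; a pose out of reach is approached as far as the arm can. A call with a number of a shift or a turn outside -1 to 1 is refused whole. A call with a gripper value outside its range is refused whole. OPENING is the finger opening in mm, from 0 to 87, set as the call begins (- or left out, the last holds). The fingers move at their own pace and stop on an object; FORCE is the grip in N (left out, the last holds). Time passes only in rows, so rows that repeat a pose let the fingers close, or fill a call up. It gives the time, the measured TCP pose, the force and the opening at its end, in the units of the state.
- env.get_obs(): the state, without advancing time (a new reading comes with each control period).
- viewer.read_camera(name): name is "scene" or "top" or "wrist"; returns a dict with "frame" (400x640x3 uint8, red, green, blue), "fx", "fy", "cx", "cy" (pixels), "k1" (the pictures are not rectified: a ray, as slopes to the right and down, at radius r is drawn at 1 + k1 r^2 times it, then the intrinsics apply), "view" (4x4, takes a point from world to camera coordinates); the wrist camera has in their place "hand_eye" (4x4, takes a point from camera to tool coordinates, whose origin is the TCP and whose axes are the tool frame's). Camera axes: x right, y down, z forward; pixel columns grow to the right and rows downward; lengths in m; the calibration is good to about 2 mm. A picture is of the moment at which its call begins: read the wrist's pose just before it. There is no depth.
- env.sign_off(): hands the job in, once; it reports no verdict.
The state is a dict: "time_s": time; "qpos": joint angles; "joint_velocities": joint speeds; "effort": joint torques, N m; "tool_pos": TCP position; "tool_rot": TCP orientation; "force": force on the tool from outside, world axes, zero at the start; "wrist_torque": the same for the moment, N m; "grip_width": finger opening in m.
Only numpy, scipy, OpenCV 4.12 (cv2) and the standard library are available. Lean on these libraries where they do the work, as an engineer would, in place of code of your own. Each camera call takes 0.05 s, during which the arm holds its last target.

## Working session

There is one attempt and no reset: what is moved stays moved. The work goes in short steps, Python scripts to look and compute and a shell command to move; the robot and the scene stay as the last step left them, time stands still between calls to the robot, and variables do not carry over. Pictures are saved under pics/ and viewed, and the job is handed in when it is done.

```bash
ls -la; mkdir -p pics
cat > h.py <<'E'
import numpy as np, cv2
from cell import env, viewer
from scipy.spatial.transform import Rotation as R
E
python3 - <<'E'
from h import *
print(env.get_obs(), env.tcp_to_grasp)
for n in ("scene","top","wrist"):
    d=viewer.read_camera(n)
    cv2.imwrite(f"pics/{n}0.png",d["frame"][:,:,::-1])
    print(n,{k:v for k,v in d.items() if k!="frame"})
E
```

```text
total 12
drwxr-xr-x  3 agent agent 4096 Dec  6 15:33 .
drwxr-xr-x 23 root  root  4096 Dec  6 15:33 ..
drwxr-xr-x  2 agent agent 4096 Dec  6 15:33 pics
{'time_s': 0.0, 'qpos': array([64.11932744, 18.43992465, -4.01715331, 83.17475172,  1.29533714,
       78.54097251, -3.26010441]), 'joint_velocities': array([-0.01350835, -0.01060856,  0.01114284, -0.02889292, -0.09091343,
       -0.03021567,  0.09238483]), 'effort': array([-4.44849156e-04, -4.91285205e+01, -4.04353375e-01, -3.12534142e+01,
       -6.40333747e-02,  4.37283854e-02,  1.66683817e-04]), 'tool_pos': array([ 0.29166002, -0.58026967,  0.22145325]), 'tool_rot': array([ 1.79994429e+02,  1.10379122e-01, -6.33080845e+01]), 'force': array([-0.04496777,  0.0780972 ,  0.64595846]), 'wrist_torque': array([-0.04119685, -0.03160944, -0.0376544 ]), 'grip_width': 0.08701234447726622} 0.0187
scene {'fx': 417.48492841728284, 'fy': 417.48492841728284, 'cx': 323.5640473621552, 'cy': 203.92765289781943, 'k1': -0.07346800704543228, 'view': array([[-0.06360252,  0.99796785, -0.003859  , -0.02029289],
       [ 0.62654067,  0.03692031, -0.7785137
[... 321 characters left out ...]
01249808,  0.05250153],
       [-0.98676445, -0.00584552, -0.16205476,  0.51446387],
       [ 0.16211395, -0.01170537, -0.98670262,  1.30397214],
       [ 0.        ,  0.        ,  0.        ,  1.        ]])}
wrist {'fx': 355.2178995957464, 'fy': 355.2178995957464, 'cx': 318.45625610738045, 'cy': 201.00814279631882, 'k1': -0.054287044777223764, 'hand_eye': array([[ 9.99999960e-01, -6.16266914e-05, -2.75719582e-04,
        -3.14393018e-04],
       [ 1.40676649e-04,  9.54947769e-01,  2.96773885e-01,
        -8.18160098e-02],
       [ 2.45008607e-04, -2.96773912e-01,  9.54947739e-01,
        -1.61956866e-01],
       [ 0.00000000e+00,  0.00000000e+00,  0.00000000e+00,
         1.00000000e+00]])}
```

View pics/top0.png

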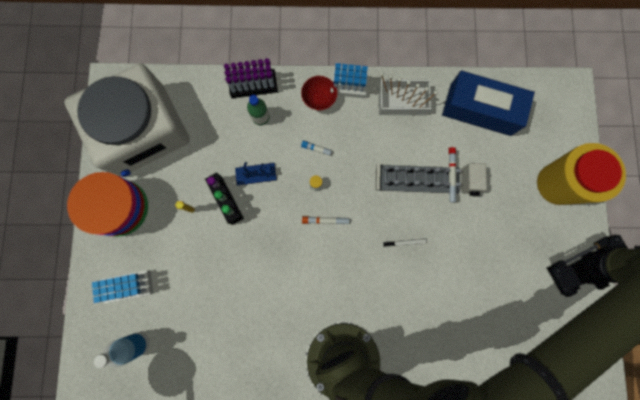

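View pics/scene0.png

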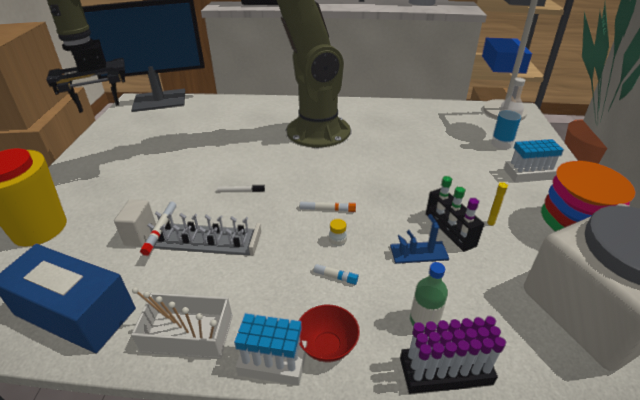

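View pics/wrist0.png

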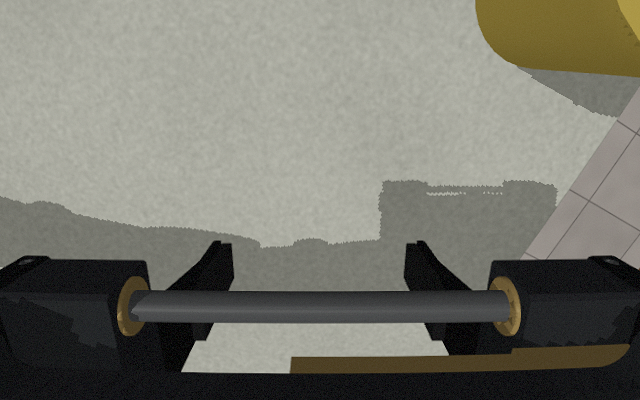

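The top view shows the rail at about (430,180) with the red tube at its right end, cap up. Orange is at (327,220) and blue at (317,148), both with caps to the left. The rack is at (223,198) with purple at its upper end, and the slant rest is at (256,173). Next I'll measure these by colour.

```bash
cat >> h.py <<'E'
def cam(n):
    o=env.get_obs(); d=viewer.read_camera(n)
    if n=="wrist":
        T=np.eye(4); T[:3,:3]=R.from_euler('xyz',o["tool_rot"],degrees=True).as_matrix(); T[:3,3]=o["tool_pos"]
        d["c2w"]=T@d["hand_eye"]
    else: d["c2w"]=np.linalg.inv(d["view"])
    return d
def rays(d,uv):
    K=np.array([[d["fx"],0,d["cx"]],[0,d["fy"],d["cy"]],[0,0,1]])
    p=cv2.undistortPoints(np.array(uv,float).reshape(-1,1,2),K,np.array([d["k1"],0,0,0.]))[:,0]
    v=np.c_[p,np.ones(len(p))]@d["c2w"][:3,:3].T
    return d["c2w"][:3,3],v
def onz(d,uv,z):
    o,v=rays(d,uv); return o+v*((z-o[2])/v[:,2])[:,None]
def proj(d,P):
    P=np.atleast_2d(P); w=np.linalg.inv(d["c2w"]); c=P@w[:3,:3].T+w[:3,3]
    s=c[:,:2]/c[:,2:]; r2=(s**2).sum(1,keepdims=True); s=s*(1+d["k1"]*r2)
    return s*[d["fx"],d["fy"]]+[d["cx"],d["cy"]]
def tri(da,ua,db,ub):
    o1,v1=rays(da,[ua]);o2,v2=rays(db,[ub]);v1=v1[0]/np.linalg.norm(v1);v2=v2[0]/np.linalg.norm(v2)
    t=np.linalg.lstsq(np.c_[v1,-v2],o2-o1,rcond=None)[0]
    a=o1+t[0]*v1;b=o2+t[1]*v2; return (a+b)/2,np.linalg.norm(a-b)
def blobs(img,lo,hi,roi=None,amin=8):
    h=cv2.cvtColor(img,cv2.COLOR_RGB2HSV); m=cv2.inRange(h,np.array(lo),np.array(hi))
    if roi: z=np.zeros_like(m); x0,y0,x1,y1=roi; z[y0:y1,x0:x1]=m[y0:y1,x0:x1]; m=z
    n,l,s,c=cv2.connectedComponentsWithStats(m)
    return [(tuple(np.round(c[i],1)),int(s[i,4]),tuple(s[i,:4])) for i in range(1,n) if s[i,4]>=amin],m
E
python3 - <<'E'
from h import *
t=cam("top"); s=cam("scene")
cols=dict(red=((0,150,80),(5,255,255)),orange=((6,150,80),(16,255,255)),blue=((95,120,80),(112,255,255)),purple=((135,80,40),(165,255,255)),green=((55,100,40),(85,255,255)),yellow=((20,120,100),(32,255,255)))
for k,(lo,hi) in cols.items():
    print(k,"T",blobs(t["frame"],lo,hi,(190,130,500,260))[0]); print("   S",blobs(s["frame"],lo,hi,(100,150,520,300))[0])
f=t["frame"][:,:,::-1]
cv2.imwrite("pics/topc.png",cv2.resize(f[135:255,195:355],None,fx=5,fy=5,interpolation=cv2.INTER_CUBIC))
cv2.imwrite("pics/topr.png",cv2.resize(f[135:255,355:515],None,fx=5,fy=5,interpolation=cv2.INTER_CUBIC))
E
```

```text
red T [((np.float64(451.8), np.float64(150.1)), 30, (np.int32(449), np.int32(148), np.int32(7), np.int32(5))), ((np.float64(452.2), np.float64(164.6)), 9, (np.int32(450), np.int32(164), np.int32(5), np.int32(2)))]
   S [((np.float64(155.7), np.float64(232.6)), 20, (np.int32(152), np.int32(231), np.int32(8), np.int32(5))), ((np.float64(146.1), np.float64(248.5)), 106, (np.int32(141), np.int32(243), np.int32(12), np.int32(12)))]
orange T [((np.float64(304.7), np.float64(219.5)), 26, (np.int32(303), np.int32(217), np.int32(5), np.int32(6))), ((np.float64(317.5), np.float64(219.5)), 8, (np.int32(317), np.int32(218), np.int32(2), np.int32(4)))]
   S [((np.float64(336.0), np.float64(206.3)), 19, (np.int32(335), np.int32(203), np.int32(3), np.int32(7))), ((np.float64(351.7), np.float64(206.9)), 57, (np.int32(349), np.int32(203), np.int32(7), np.int32(9)))]
blue T [((np.float64(304.3), np.float64(143.9)), 32, (np.int32(302), np.int32(141), np.int32(6), np.int32(7))), ((np.float64(311.9), np.float64(146.4)), 9, (np.int32(311), np.int32(145), np.int32(3), np.int32(4))), ((np.float64(253.8), np
[... 2288 characters left out ...]
0), np.int32(193), np.int32(9), np.int32(3))), ((np.float64(455.3), np.float64(205.2)), 20, (np.int32(452), np.int32(203), np.int32(9), np.int32(5))), ((np.float64(436.0), np.float64(292.6)), 266, (np.int32(425), np.int32(282), np.int32(22), np.int32(18))), ((np.float64(421.2), np.float64(289.9)), 41, (np.int32(417), np.int32(286), np.int32(11), np.int32(12)))]
yellow T [((np.float64(315.5), np.float64(181.4)), 117, (np.int32(310), np.int32(176), np.int32(12), np.int32(12)))]
   S [((np.float64(497.1), np.float64(202.3)), 332, (np.int32(488), np.int32(182), np.int32(20), np.int32(43))), ((np.float64(337.6), np.float64(225.8)), 204, (np.int32(330), np.int32(219), np.int32(16), np.int32(15)))]
```

View pics/topc.png

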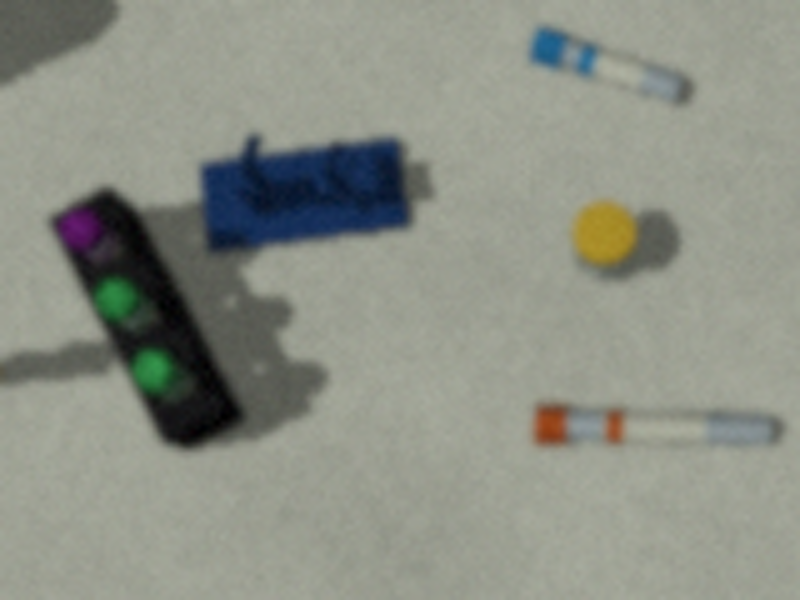

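View pics/topr.png

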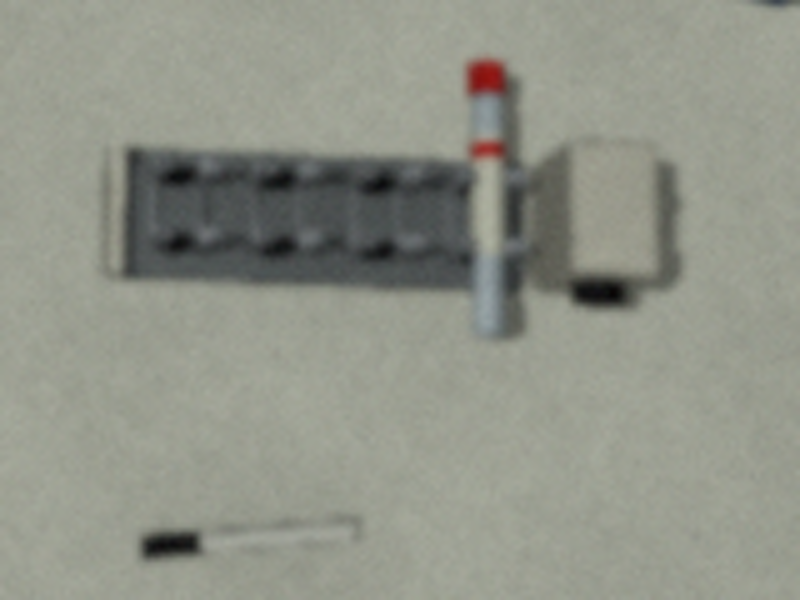

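The zoomed views confirm that the slant rest's tall saddle is at its left (+y) end. The clips are at columns 178/208, 278/310 and 380/412 in the right crop. Now I'll convert these to positions.

```bash
python3 - <<'E'
from h import *
np.set_printoptions(precision=4,suppress=True)
t=cam("top"); s=cam("scene")
C=lambda x,y:(195+x/5-.4,135+y/5-.4); D=lambda x,y:(355+x/5-.4,135+y/5-.4)
def seg(n,a,b,z):
    p=onz(t,[a,b],z); d=p[0]-p[1]; print(n,"cap",p[0],"foot",p[1],"len",np.linalg.norm(d),"yaw",np.degrees(np.arctan2(d[1],d[0])))
seg("orange",C(536,426),C(780,430),.011)
seg("blue",C(534,46),C(689,89),.011)
seg("red",D(486,62),D(489,336),.045)
print("plate corners",onz(t,[D(127,149),D(127,278)],.01))
print("housing top corners",onz(t,[D(573,138),D(660,140),D(657,278),D(570,278)],.085))
print("endplate top",onz(t,[D(107,150),D(105,272),D(125,150),D(123,275)],.03))
for n,a,b in (("purple",(210.8,180.6),(472.6,203.4)),("g1",(217.9,194.1),(459.1,192.1)),("g2",(225.6,208.5),(446.4,181.3)),("cup",(315.5,181.4),(337.6,225.8)),
   ("orangecap",(304.7,219.5),(351.7,206.9)),("bluecap",(304.3,143.9),(351.9,278.1)),("redcap",(451.8,150.1),(146.1,248.5))):
    print(n,*tri(t,a,s,b))
print("slant base",onz(t,[C(202,165),C(400,138),C(410,225),C(210,250)],.006))
print("rack plate",onz(t,[C(50,220),C(108,188),C(243,415),C(165,440)],.076), onz(t,[C(80,230),C(118,298),C(153,371)],.129))
E
python3 - <<'E'
from h import *
s=cam("scene"); f=s["frame"][:,:,::-1]
cv2.imwrite("pics/sc1.png",cv2.resize(f[170:300,380:510],None,fx=4.5,fy=4.5,interpolation=cv2.INTER_CUBIC))
cv2.imwrite("pics/sc2.png",cv2.resize(f[180:300,100:260],None,fx=5,fy=5,interpolation=cv2.INTER_CUBIC))
E
```

```text
orange cap [0.4252 0.1297 0.011 ] foot [ 0.4234 -0.0254  0.011 ] len 0.15509807398377076 yaw 89.34867923862255
blue cap [0.6742 0.1342 0.011 ] foot [0.646  0.0328 0.011 ] len 0.10526329481111614 yaw 74.46962950797354
red cap [ 0.6575 -0.3476  0.045 ] foot [ 0.4809 -0.3418  0.045 ] len 0.17671979301947743 yaw -1.8879606249950849
plate corners [[ 0.6072 -0.1222  0.01  ]
 [ 0.5221 -0.1208  0.01  ]]
housing top corners [[ 0.5986 -0.3865  0.085 ]
 [ 0.5977 -0.44    0.085 ]
 [ 0.5115 -0.4333  0.085 ]
 [ 0.5112 -0.3803  0.085 ]]
endplate top [[ 0.6019 -0.1065  0.03  ]
 [ 0.5226 -0.1041  0.03  ]
 [ 0.6019 -0.1181  0.03  ]
 [ 0.5207 -0.1155  0.03  ]]
purple [0.5299 0.3957 0.119 ] 0.0008708012309092823
g1 [0.4894 0.3725 0.1197] 0.00025961696183515677
g2 [0.447  0.3489 0.1195] 0.0015374722150207421
cup [0.5429 0.0877 0.0462] 0.0020083905845692303
orangecap [0.4262 0.1214 0.0109] 0.001920704618272896
bluecap [0.6739 0.1252 0.0111] 0.0010745167863031944
redcap [ 0.6467 -0.3457  0.0457] 0.002478354301579291
slant base [[0.5943 0.3485 0.006 ]
 [0.6131 0.2208 0.006 ]
 [0.5555 0.213  0.006 ]
 [0.5383 0.3413 0.006 ]]
rack plate [[0.5439 0.4255 0.076 ]
 [0.5641 0.3911 0.076 ]
 [0.4248 0.3037 0.076 ]
 [0.4095 0.35   0.076 ]] [[0.5279 0.3932 0.129 ]
 [0.4877 0.3693 0.129 ]
 [0.4449 0.3471 0.129 ]]
```

View pics/sc1.png

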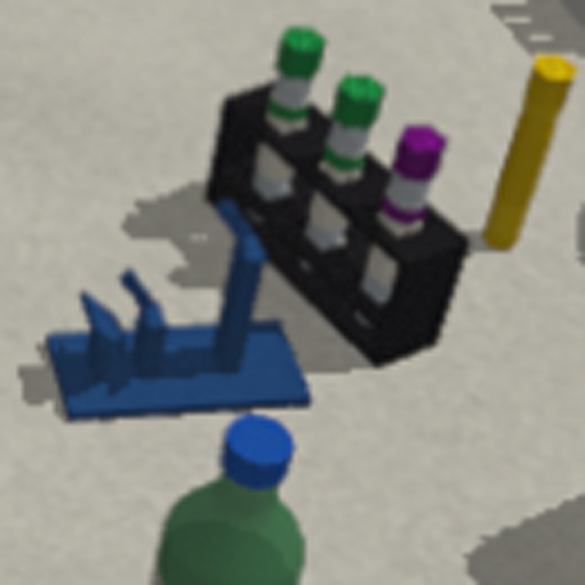

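View pics/sc2.png

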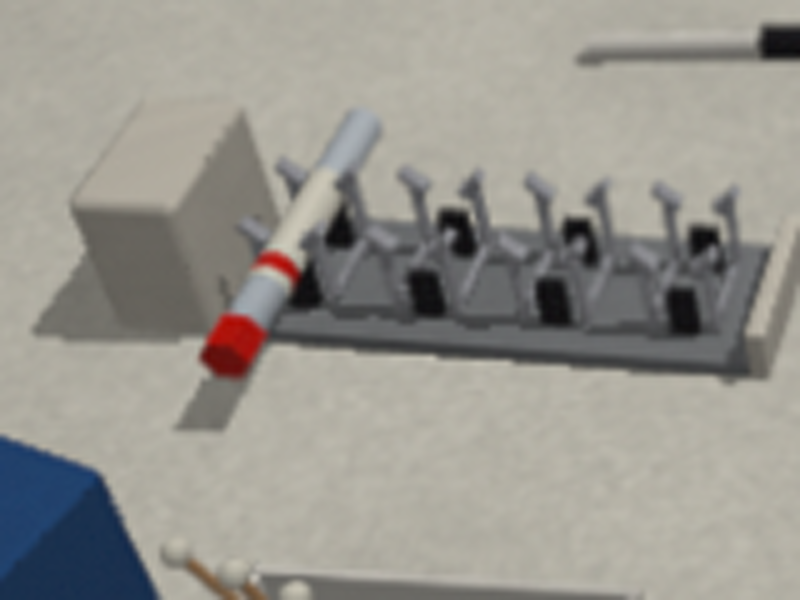

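The scene crops show purple at the near end of the rack, the look-alike yellow tube standing beside it, and the slant rest's foot stop at the left. All lengths match the stated sizes. I'll move towards orange and look at the rail with the wrist camera on the way.

```bash
python3 -m pendant '[[-0.13,-0.13,0,0,0,-0.04],[-0.27,-0.27,0,0,0,-0.09],[-0.4,-0.4,0,0,0,-0.14],[-0.55,-0.55,0,0,0,-0.19],[-0.7,-0.7,0,0,0,-0.24],[-0.8,-0.8,0,0,0,-0.28],[-0.9,-0.9,0,0,0,-0.32],[-1,-1,0,0,0,-0.35]]' 50 40
```

```text
time_s: 1.4
tool_pos: [0.3365, -0.446, 0.2227]
tool_rot: [180.0, -0.0, -31.7]
force: [-0.2, -0.3, 0.6]
grip_width: 0.05
```

```bash
python3 -m pendant '[[0.1,-0.13,0,0,0,-0.05],[0.15,-0.27,0,0,0,-0.09],[0.2,-0.4,0,0,0,-0.14],[0.2,-0.55,0,0,0,-0.19],[0.2,-0.7,0,0,0,-0.24],[0.2,-0.8,0,0,0,-0.28],[0.2,-0.9,0,0,0,-0.32],[0.2,-1,0,0,0,-0.353]]'
```

```text
time_s: 2.4
tool_pos: [0.4064, -0.3714, 0.2225]
tool_rot: [180.0, 0.0, 0.1]
force: [1.2, 0.1, 0.3]
grip_width: 0.0502
```

```bash
python3 -m pendant '[[0.05,-0.13,0,0,0,0],[0.1,-0.27,0,0,0,0],[0.1,-0.4,0,0,0,0],[0.1,-0.55,0,0,0,0],[0.1,-0.7,0,0,0,0],[0.1,-0.8,0,0,0,0],[0.1,-0.9,0,0,0,0],[0.1,-0.9,0,0,0,0]]'
python3 - <<'E'
from h import *
d=cam("wrist"); np.save("pics/w1_c2w.npy",d["c2w"]); cv2.imwrite("pics/w1.png",d["frame"][:,:,::-1])
E
```

```text
time_s: 3.4
tool_pos: [0.4163, -0.2815, 0.2227]
tool_rot: [180.0, -0.0, 0.0]
force: [0.8, -0.1, 0.1]
grip_width: 0.0498
```

View pics/w1.png

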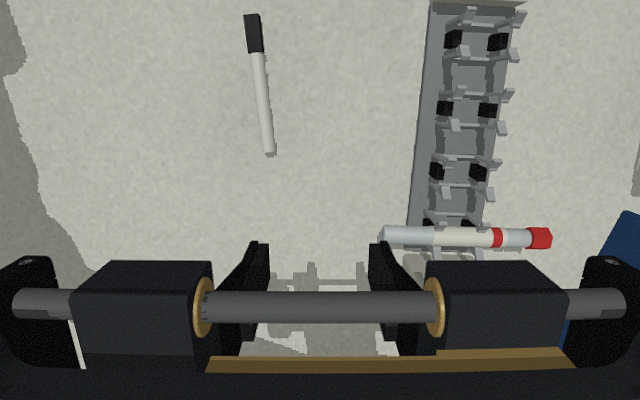

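The wrist view shows the whole rail with black saddles at about (454,39)/(498,42), (445,107)/(488,110) and (437,170)/(479,172), and the red tube lying from (385,235) to (550,238).

Run:
```python
from h import *
f=cv2.imread("pics/w1.png")
cv2.imwrite("pics/w1z.png",cv2.resize(f[0:200,400:530],None,fx=3,fy=3,interpolation=cv2.INTER_CUBIC))
```

```text
(no output)
```

View pics/w1z.png

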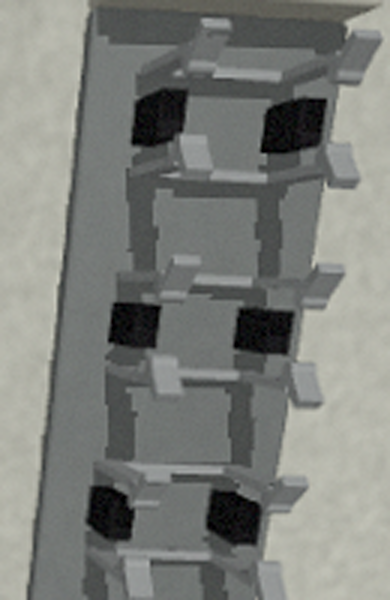

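Run:
```python
from h import *
np.set_printoptions(precision=4,suppress=True)
d=viewer.read_camera("wrist"); d["c2w"]=np.load("pics/w1_c2w.npy")
Z=lambda x,y:(400+x/3-.33,y/3-.33)
sets={4:[(211,45),(194,154),(358,56),(342,165)],3:[(182,276),(165,378),(324,286),(306,385)],2:[(144,489),(139,577),(289,494),(270,582)]}
m={}
for k,v in sets.items():
    p=onz(d,[Z(*q) for q in v],.0575); m[k]=p.mean(0); print(k,p[:,:2].tolist(),m[k])
sd={4:[(160,115),(296,124)],3:[(135,325),(265,330)],2:[(110,512),(235,516)]}
for k,v in sd.items():
    p=onz(d,[Z(*q) for q in v],.033); print("sad",k,p[:,:2].tolist(),p.mean(0))
print((m[4]-m[2])/.128)
p=onz(d,[(384,234.5),(551.5,238)],.045); print("red",p)
```

```text
4 [[0.5446022633694642, -0.13544527129498116], [0.5426032317019733, -0.16469577261922602], [0.5878108865982248, -0.13712289405609385], [0.5870274225713393, -0.16673743123654458]] [ 0.5655 -0.151   0.0575]
3 [[0.5425695094105915, -0.19886343331849352], [0.5405323919950787, -0.2288631280854949], [0.5863122762142169, -0.20106428942526688], [0.5848648575277609, -0.23050862576911457]] [ 0.5636 -0.2148  0.0575]
2 [[0.5375521371004648, -0.26320566592318184], [0.5389642712239815, -0.29186355163826794], [0.5843094687344202, -0.2645526179223241], [0.582239685253969, -0.2934825239891624]] [ 0.5608 -0.2783  0.0575]
sad 4 [[0.5402797212110465, -0.1509607029412949], [0.5834574647546203, -0.1526223487868038]] [ 0.5619 -0.1518  0.033 ]
sad 3 [[0.5382518462320348, -0.21427066680495105], [0.5813010624198452, -0.2153339912779082]] [ 0.5598 -0.2148  0.033 ]
sad 2 [[0.5358000416935523, -0.2759359547697729], [0.579121021783511, -0.27715355562638944]] [ 0.5575 -0.2765  0.033 ]
[ 0.0371  0.9943 -0.    ]
red [[ 0.4838 -0.3411  0.045 ]
 [ 0.6636 -0.3459  0.045 ]]
```

Clip places 2, 3 and 4 come out 64 mm apart on a line. Flares and saddles agree, with yaw about -2°: clip2 (0.560,-0.278), clip3 (0.562,-0.215), clip4 (0.564,-0.151). Next is orange.

```bash
python3 -m pendant '[[0,-0.13,0,0,0,0],[0,-0.27,0.1,0,0,0],[0,-0.4,0.2,0,0,0],[0,-0.55,0.3,0,0,0],[0.04,-0.7,0.3,0,0,0],[0.08,-0.85,0.3,0,0,0],[0.08,-1,0.3,0,0,0],[0.08,-1,0.3,0,0,0]]'
python3 -m pendant '[[0,-0.13,0,0,0,0],[0,-0.27,0.1,0,0,0],[0,-0.4,0.2,0,0,0],[0,-0.55,0.3,0,0,0],[0,-0.7,0.3,0,0,0],[0,-0.85,0.3,0,0,0],[0,-1,0.3,0,0,0],[0,-1,0.3,0,0,0]]'
python3 - <<'E'
from h import *
d=cam("wrist"); np.save("pics/w2_c2w.npy",d["c2w"]); cv2.imwrite("pics/w2.png",d["frame"][:,:,::-1])
E
```

```text
time_s: 4.5
tool_pos: [0.4246, -0.1808, 0.1929]
tool_rot: [180.0, -0.0, 0.1]
force: [0.7, -0.6, 0.3]
grip_width: 0.0502
time_s: 5.5
tool_pos: [0.4246, -0.0809, 0.1629]
tool_rot: [180.0, -0.0, 0.1]
force: [0.9, 0.0, -0.0]
grip_width: 0.0503
```

View pics/w2.png

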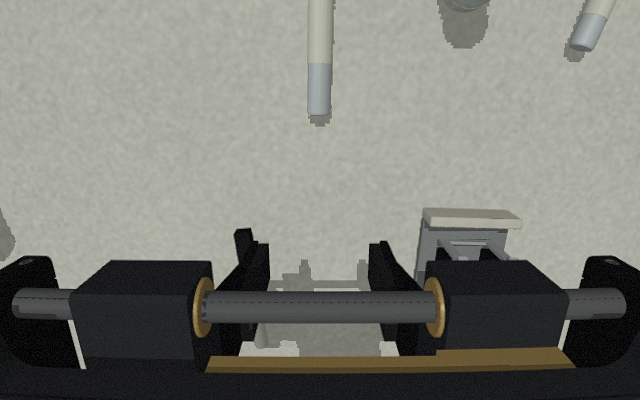

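Orange's foot is at (319,115), with its axis rising to (320,20). Blue's foot is at (581,48).

Run:
```python
from h import *
np.set_printoptions(precision=4,suppress=True)
d=viewer.read_camera("wrist"); d["c2w"]=np.load("pics/w2_c2w.npy")
print(onz(d,[(319,114.5),(319.5,60),(320.5,10),(581,47),(604,0)],.010))
```

```text
[[ 0.4248 -0.0182  0.01  ]
 [ 0.4252  0.0263  0.01  ]
 [ 0.4259  0.0647  0.01  ]
 [ 0.6476  0.0409  0.01  ]
 [ 0.6616  0.0787  0.01  ]]
```

```bash
python3 -m pendant '[[0,-0.13,0.1,0,0,0],[0,-0.27,0.2,0,0,0],[0,-0.4,0.3,0,0,0],[0,-0.55,0.4,0,0,0],[0,-0.7,0.5,0,0,0],[0.01,-0.85,0.6,0,0,0],[0.01,-1,0.7,0,0,0],[0.01,-1,0.7,0,0,0]]'
python3 -m pendant '[[0,-0.15,0,0,0,0],[0,-0.28,0.1,0,0,0],[0,-0.28,0.3,0,0,0],[0,-0.28,0.5,0,0,0],[0,-0.28,0.7,0,0,0],[0,-0.28,0.85,0,0,0],[0,-0.28,0.89,0,0,0],[0,-0.28,0.89,0,0,0]]'
```

```text
time_s: 6.6
tool_pos: [0.4244, 0.0195, 0.0915]
tool_rot: [-180.0, 0.1, 0.1]
force: [-0.4, 0.3, 0.1]
grip_width: 0.05
time_s: 7.6
tool_pos: [0.4256, 0.046, 0.0037]
tool_rot: [-180.0, -0.0, -0.0]
force: [-0.2, 0.3, 0.1]
grip_width: 0.0499
```

```bash
python3 -m pendant '[[0,0,0,0,0,0],[0,0,0,0,0,0],[0,0,0,0,0,0],[0,0,0,0,0,0],[0,0,0,0,0,0],[0,0,-0.1,0,0,0],[0,0,-0.4,0,0,0],[0,0,-0.7,0,0,0]]' 0 45
python3 - <<'E'
from h import *
d=cam("wrist"); np.save("pics/w3_c2w.npy",d["c2w"]); cv2.imwrite("pics/w3.png",d["frame"][:,:,::-1])
E
```

```text
time_s: 8.6
tool_pos: [0.4251, 0.0462, 0.0746]
tool_rot: [-180.0, 0.0, -0.0]
force: [0.8, 0.1, -0.2]
grip_width: 0.0189
```

View pics/w3.png

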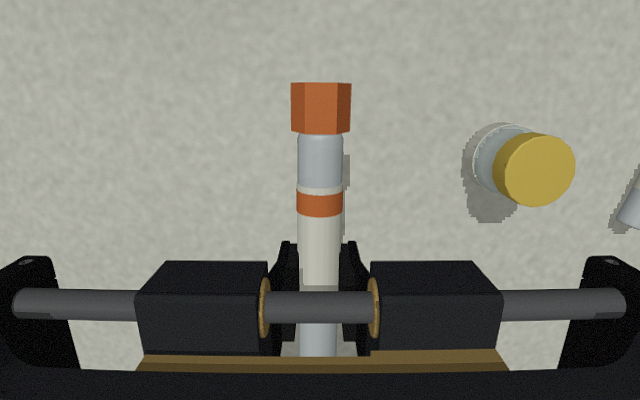

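Orange is held, with its cap at rows 83–132 and the tube running straight between the fingers. Now I'll check the tool-to-tube offset.

Run:
```python
from h import *
np.set_printoptions(precision=4,suppress=True)
d=viewer.read_camera("wrist"); d["c2w"]=np.load("pics/w3_c2w.npy")
print(onz(d,[(321,132),(321,83),(320,215)],.0746+.0065+.011)-[.4251,.0462,0])
print(onz(d,[(321,132),(321,83)],.0746+.0065)-[.4251,.0462,0])
```

```text
[[0.0009 0.0663 0.0921]
 [0.0008 0.0851 0.0921]
 [0.0005 0.0309 0.0921]]
[[0.0009 0.0651 0.0811]
 [0.0009 0.0854 0.0811]]
```

```bash
python3 -m pendant '[[0.05,0.1,-0.1,0,0,0.06],[0.15,0.25,-0.3,0,0,0.12],[0.25,0.4,-0.4,0,0,0.19],[0.35,0.55,-0.4,0,0,0.25],[0.45,0.7,-0.4,0,0,0.32],[0.55,0.85,-0.4,0,0,0.38],[0.65,0.95,-0.4,0,0,0.45],[0.7,1,-0.4,0,0,0.5]]'
python3 -m pendant '[[0.15,0.1,0,0,0,0.07],[0.3,0.2,0,0,0,0.14],[0.45,0.3,0,0,0,0.21],[0.6,0.45,0,0,0,0.28],[0.75,0.6,0,0,0,0.35],[0.85,0.7,0,0,0,0.42],[0.95,0.8,0,0,0,0.48],[1,0.8,0,0,0,0.522]]'
```

```text
time_s: 9.7
tool_pos: [0.4952, -0.0548, 0.1129]
tool_rot: [180.0, 0.1, -45.3]
force: [-0.2, 0.6, -0.6]
grip_width: 0.0189
time_s: 10.7
tool_pos: [0.5085, -0.1826, 0.1128]
tool_rot: [179.9, 0.0, -92.3]
force: [-0.4, -0.9, -0.8]
grip_width: 0.0189
```

```bash
python3 -m pendant '[[0.15,-0.1,0,0,0,0],[0.3,-0.2,0,0,0,0],[0.5,-0.3,0,0,0,0],[0.7,-0.4,0,0,0,0],[0.85,-0.5,0,0,0,0],[0.94,-0.55,0,0,0,0],[0.94,-0.55,0.1,0,0,0],[0.94,-0.55,0.1,0,0,0]]'
python3 - <<'E'
from h import *
d=cam("wrist"); np.save("pics/w4_c2w.npy",d["c2w"]); cv2.imwrite("pics/w4.png",d["frame"][:,:,::-1])
s=cam("scene"); cv2.imwrite("pics/s4.png",cv2.resize(s["frame"][120:300,80:320,::-1],None,fx=3,fy=3,interpolation=cv2.INTER_CUBIC))
E
```

```text
time_s: 11.7
tool_pos: [0.5599, -0.2762, 0.102]
tool_rot: [179.8, 0.1, -92.0]
force: [0.5, -0.0, -0.3]
grip_width: 0.0184
```

View pics/w4.png

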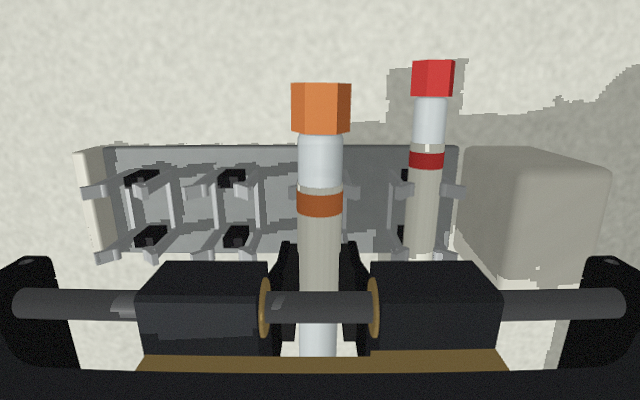

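View pics/s4.png

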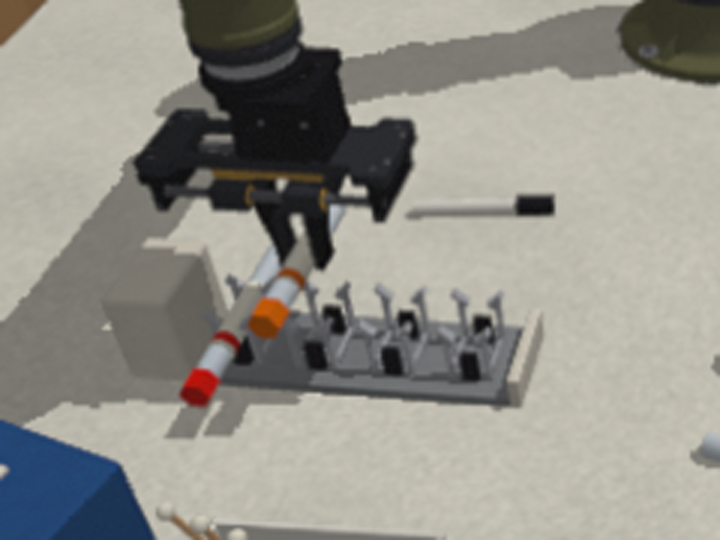

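Orange is above place 2. The front saddles of places 4 and 3 show at (142,179) and (232,178), and the red tube is at columns 412–455.

Run:
```python
from h import *
np.set_printoptions(precision=4,suppress=True)
d=viewer.read_camera("wrist"); d["c2w"]=np.load("pics/w4_c2w.npy")
print("saddles+x 4,3",onz(d,[(142,179),(232,178)],.033))
print("saddles-x 4,3",onz(d,[(151,237),(236,237)],.033))
print("red cap end/axis, top of label",onz(d,[(433,62),(426,160),(421,250)],.050))
print("flares front: p4 L/R, p3 L/R",onz(d,[(93,191),(160,188),(198,188),(251,188)],.0575))
```

```text
saddles+x 4,3 [[ 0.5893 -0.1572  0.033 ]
 [ 0.5878 -0.2188  0.033 ]]
saddles-x 4,3 [[ 0.5468 -0.1558  0.033 ]
 [ 0.545  -0.217   0.033 ]]
red cap end/axis, top of label [[ 0.6556 -0.3443  0.05  ]
 [ 0.599  -0.343   0.05  ]
 [ 0.5387 -0.3431  0.05  ]]
flares front: p4 L/R, p3 L/R [[ 0.5885 -0.1374  0.0575]
 [ 0.5889 -0.1803  0.0575]
 [ 0.5881 -0.2038  0.0575]
 [ 0.5869 -0.2361  0.0575]]
```

```bash
python3 -m pendant '[[0.03,0,0.05,0,0,0],[0.03,0,0.2,0,0,0],[0.03,0,0.33,0,0,0],[0.03,0,0.43,0,0,0],[0.03,0,0.5,0,0,0],[0.03,0,0.57,0,0,0],[0.03,0,0.64,0,0,0],[0.03,0,0.66,0,0,0]]'
python3 - <<'E'
from h import *
print(env.get_obs()["force"],env.get_obs()["tool_pos"])
s=cam("scene"); cv2.imwrite("pics/s5.png",cv2.resize(s["frame"][120:300,80:320,::-1],None,fx=3,fy=3,interpolation=cv2.INTER_CUBIC))
E
```

```text
time_s: 12.85
tool_pos: [0.5616, -0.2795, 0.038]
tool_rot: [-179.9, 0.0, -92.0]
force: [-2.3, 2.5, 9.9]
grip_width: 0.0186
[-2.34051039  2.52841504  9.86956558] [ 0.56164402 -0.27953747  0.03803378]
```

View pics/s5.png

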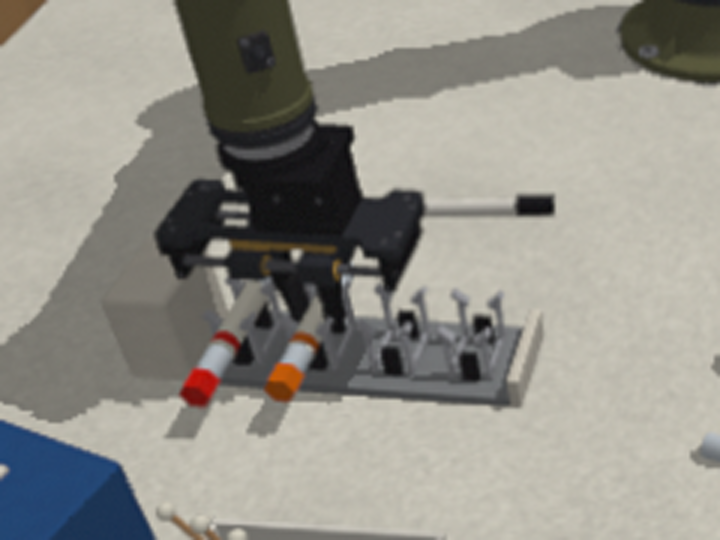

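```bash
python3 -m pendant '[[0,0,0.03,0,0,0],[0,0,0.04,0,0,0],[0,0,0.04,0,0,0],[0,0,0.04,0,0,0],[0,0,0.04,0,0,0],[0,0,0.03,0,0,0],[0,0,0.02,0,0,0],[0,0,0.01,0,0,0]]'
```

```text
time_s: 13.9
tool_pos: [0.5616, -0.2796, 0.0381]
tool_rot: [-179.9, 0.0, -92.0]
force: [-0.3, 1.8, 4.8]
grip_width: 0.019
```

```bash
python3 -m pendant '[[0,0,0,0,0,0],[0,0,0,0,0,0],[0,0,0,0,0,0],[0,0,-0.1,0,0,0],[0,0,-0.3,0,0,0],[0,0,-0.6,0,0,0],[0,0,-0.9,0,0,0],[0,0,-0.95,0,0,0]]' 44
python3 - <<'E'
from h import *
d=cam("wrist"); np.save("pics/w6_c2w.npy",d["c2w"]); cv2.imwrite("pics/w6.png",d["frame"][:,:,::-1])
s=cam("scene"); cv2.imwrite("pics/s6.png",cv2.resize(s["frame"][120:300,80:320,::-1],None,fx=3,fy=3,interpolation=cv2.INTER_CUBIC))
E
```

```text
time_s: 14.9
tool_pos: [0.563, -0.2811, 0.1357]
tool_rot: [-179.7, -0.2, -92.0]
force: [0.6, 0.3, -0.6]
grip_width: 0.0442
```

View pics/w6.png

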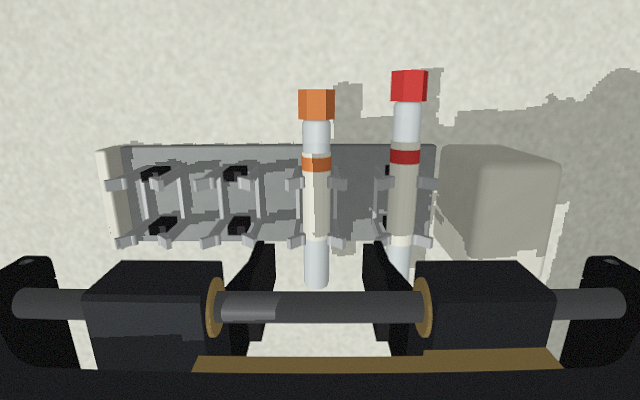

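View pics/s6.png

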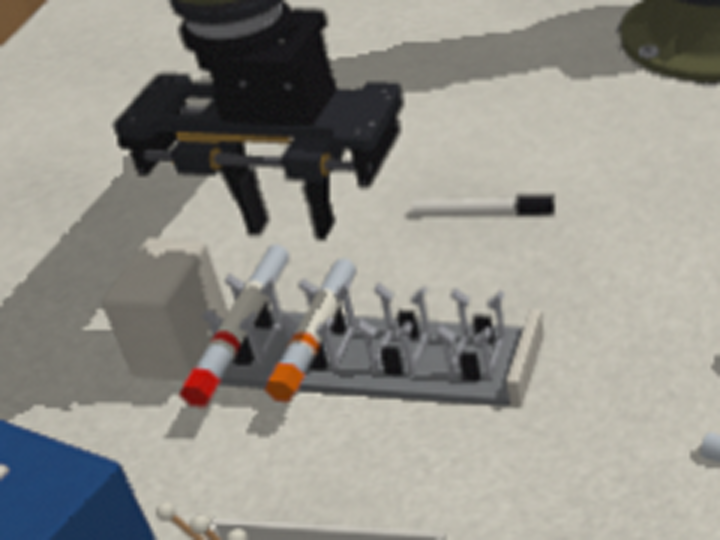

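Orange lies in place 2 at the same level as red, released. I'll check its lengthways position against red: cap boundaries at rows 121 and 101.

Run:
```python
from h import *
np.set_printoptions(precision=4,suppress=True)
d=viewer.read_camera("wrist"); d["c2w"]=np.load("pics/w6_c2w.npy")
print("orange boundary,foot",onz(d,[(316,121),(316,287)],.052))
print("red boundary",onz(d,[(406.5,101)],.052))
print("flares f p3,p2,p1",onz(d,[(228.5,184),(317,184)],.0575), onz(d,[(246,241),(155,241)],.0575))
```

```text
orange boundary,foot [[ 0.6256 -0.2815  0.052 ]
 [ 0.4983 -0.2768  0.052 ]]
red boundary [[ 0.6368 -0.3429  0.052 ]]
flares f p3,p2,p1 [[ 0.5851 -0.2187  0.0575]
 [ 0.5828 -0.2807  0.0575]] [[ 0.5416 -0.2269  0.0575]
 [ 0.5438 -0.159   0.0575]]
```

```bash
python3 -m pendant '[[-0.13,-0.1,0,0,0,-0.06],[-0.27,-0.25,0,0,0,-0.12],[-0.4,-0.4,0,0,0,-0.19],[-0.55,-0.5,0,0,0,-0.25],[-0.7,-0.6,0,0,0,-0.32],[-0.8,-0.75,0,0,0,-0.38],[-0.9,-0.9,0,0,0,-0.45],[-1,-0.9,0,0,0,-0.5]]'
python3 -m pendant '[[-0.13,-0.13,0,0,0,-0.05],[-0.27,-0.27,0,0,0,-0.1],[-0.4,-0.4,0.1,0,0,-0.15],[-0.55,-0.55,0.1,0,0,-0.2],[-0.7,-0.7,0.1,0,0,-0.25],[-0.85,-0.85,0.1,0,0,-0.3],[-1,-1,0.1,0,0,-0.35],[-1,-1,0.1,0,0,-0.35]]'
python3 - <<'E'
from h import *
d=cam("wrist"); np.save("pics/w7_c2w.npy",d["c2w"]); cv2.imwrite("pics/w7.png",d["frame"][:,:,::-1])
E
```

```text
time_s: 16.05
tool_pos: [0.6543, -0.1826, 0.1295]
tool_rot: [180.0, 0.2, -46.8]
force: [0.4, -0.1, -0.1]
grip_width: 0.0441
time_s: 17.05
tool_pos: [0.6584, -0.0395, 0.1203]
tool_rot: [-179.9, 0.1, -15.3]
force: [0.1, -0.3, -1.3]
grip_width: 0.0442
```

View pics/w7.png

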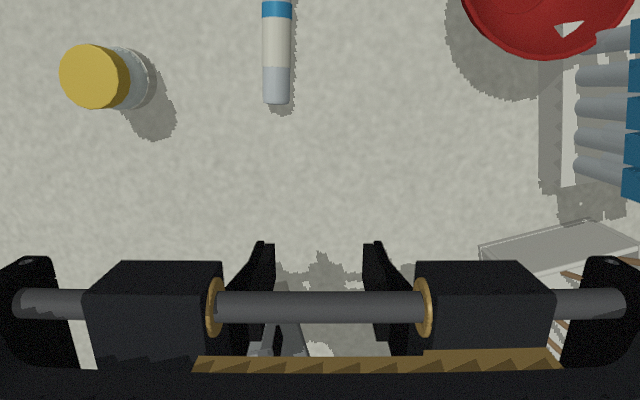

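Blue's foot is at (276,103) and its axis runs up to (277,10), so it's parallel with the fingers and about 40 px left of centre.

Run:
```python
from h import *
np.set_printoptions(precision=4,suppress=True)
d=viewer.read_camera("wrist"); d["c2w"]=np.load("pics/w7_c2w.npy")
p=onz(d,[(276,102.5),(277.3,10)],.010); print(p); v=p[1]-p[0]; v/=np.linalg.norm(v)
o=p[0]+.04*v; print("origin",o,"yaw",np.degrees(np.arctan2(v[1],v[0])))
a=np.radians(-15.3); D=o-[.6584,-.0395,.01]
print("sx,sy mm/100",D@[np.cos(a),np.sin(a),0]*10, D@[np.sin(a),-np.cos(a),0]*10)
```

```text
[[0.6471 0.0406 0.01  ]
 [0.6665 0.1006 0.01  ]]
origin [0.6594 0.0786 0.01  ] yaw 72.12180049515993
sx,sy mm/100 -0.30236768471823877 -1.1420878180774676
```

```bash
python3 -m pendant '[[-0.04,-0.13,0,0,0,0],[-0.08,-0.27,0,0,0,0],[-0.13,-0.4,0,0,0,0],[-0.18,-0.55,0.1,0,0,0],[-0.23,-0.7,0.2,0,0,0.01],[-0.28,-0.85,0.3,0,0,0.02],[-0.3,-1,0.4,0,0,0.03],[-0.3,-1,0.4,0,0,0.03]]'
python3 -m pendant '[[0,-0.1,0.05,0,0,0],[0,-0.15,0.15,0,0,0],[0,-0.15,0.3,0,0,0],[0,-0.15,0.45,0,0,0],[0,-0.15,0.6,0,0,0],[0,-0.15,0.74,0,0,0],[0,-0.15,0.77,0,0,0],[0,-0.15,0.77,0,0,0]]'
```

```text
time_s: 18.15
tool_pos: [0.6559, 0.0647, 0.0802]
tool_rot: [-180.0, 0.1, -18.0]
force: [-0.3, 0.2, 0.2]
grip_width: 0.0438
time_s: 19.15
tool_pos: [0.6619, 0.0765, 0.0045]
tool_rot: [-180.0, 0.0, -18.2]
force: [0.3, -0.7, 0.8]
grip_width: 0.044
```

```bash
python3 -m pendant '[[-0.02,0,0,0,0,0],[-0.02,0,0.01,0,0,0],[-0.02,0,0.01,0,0,0],[-0.02,0,0.01,0,0,0],[-0.02,0,0.01,0,0,0],[-0.02,0,-0.1,0,0,0],[-0.02,0,-0.4,0,0,0],[-0.02,0,-0.8,0,0,0]]' 0 45
python3 - <<'E'
from h import *
d=cam("wrist"); np.save("pics/w8_c2w.npy",d["c2w"]); cv2.imwrite("pics/w8.png",d["frame"][:,:,::-1])
E
```

```text
time_s: 20.15
tool_pos: [0.6593, 0.0769, 0.085]
tool_rot: [180.0, 0.1, -18.2]
force: [0.5, 0.2, 0.8]
grip_width: 0.0184
```

View pics/w8.png

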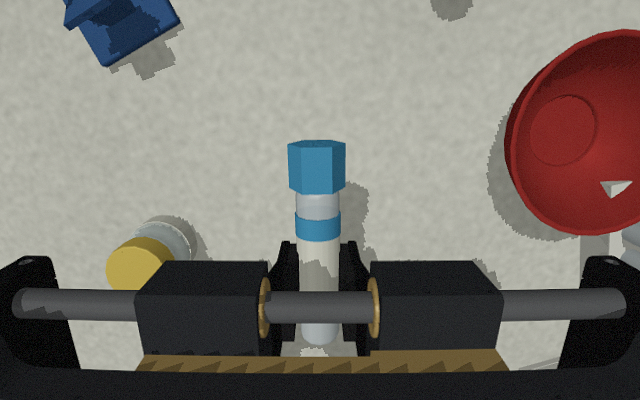

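Blue is held, with its cap at rows 141–192, straight between the fingers.

Run:
```python
from h import *
np.set_printoptions(precision=4,suppress=True)
d=viewer.read_camera("wrist"); d["c2w"]=np.load("pics/w8_c2w.npy")
o=np.array([.6593,.0769,0]);a=np.radians(-18.2)
for z in (0,.011):
  p=onz(d,[(317,191),(317,141)],.085+.0065+z)-o
  print(p@[np.cos(a),np.sin(a),0],p@[-np.sin(a),np.cos(a),0])
o=np.array([.6593,.0769,.085]); D=np.array([.5655,-.1515,.11])-o
print(D, D@[np.cos(a),np.sin(a),0],D@[np.sin(a),-np.cos(a),0])
```

```text
[-0.0009 -0.0009] [0.0385 0.0612]
[-0.0008 -0.0008] [0.0416 0.0626]
[-0.0938 -0.2284  0.025 ] -0.017770083044818478 0.24627063192467802
```

```bash
python3 -m pendant '[[-0.02,0.1,-0.1,0,0,0.05],[-0.05,0.25,-0.2,0,0,0.1],[-0.08,0.4,-0.3,0,0,0.15],[-0.1,0.55,-0.3,0,0,0.2],[-0.13,0.7,-0.3,0,0,0.25],[-0.16,0.85,-0.3,0,0,0.31],[-0.2,0.95,-0.3,0,0,0.36],[-0.2,1,-0.3,0,0,0.41]]'
python3 -m pendant '[[0.12,0.13,0,0,0,0.06],[0.24,0.27,0,0,0,0.12],[0.36,0.4,0,0,0,0.18],[0.48,0.55,0,0,0,0.24],[0.6,0.7,0,0,0,0.3],[0.72,0.85,0,0,0,0.36],[0.89,1,0,0,0,0.41],[0.89,1,0,0,0,0.41]]'
```

```text
time_s: 21.25
tool_pos: [0.6092, -0.0124, 0.1146]
tool_rot: [180.0, -0.0, -55.3]
force: [-0.1, -0.6, -0.4]
grip_width: 0.0188
time_s: 22.25
tool_pos: [0.5781, -0.1448, 0.1144]
tool_rot: [180.0, -0.1, -92.2]
force: [0.2, 0.3, -1.5]
grip_width: 0.0188
```

```bash
python3 -m pendant '[[0.04,0.07,0,0,0,0],[0.07,0.12,0,0,0,0],[0.07,0.12,0.1,0,0,0],[0.07,0.12,0.2,0,0,0],[0.07,0.12,0.25,0,0,0],[0.07,0.12,0.25,0,0,0],[0.07,0.12,0.25,0,0,0],[0.07,0.12,0.25,0,0,0]]'
python3 - <<'E'
from h import *
d=cam("wrist"); np.save("pics/w9_c2w.npy",d["c2w"]); cv2.imwrite("pics/w9.png",d["frame"][:,:,::-1])
E
```

```text
time_s: 23.25
tool_pos: [0.5667, -0.1485, 0.0899]
tool_rot: [-180.0, -0.0, -92.0]
force: [-0.6, 0.5, -0.8]
grip_width: 0.0191
```

View pics/w9.png

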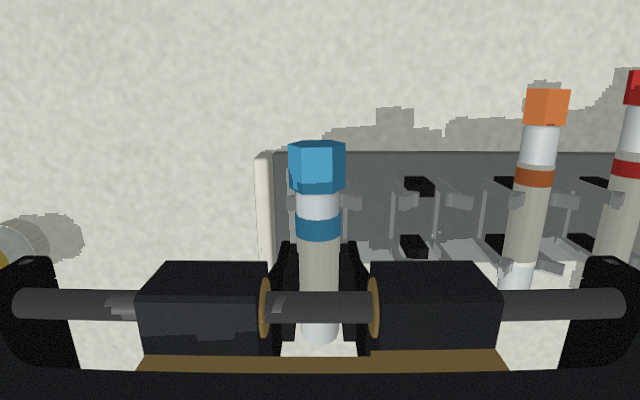

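Run:
```python
from h import *
np.set_printoptions(precision=4,suppress=True)
d=viewer.read_camera("wrist"); d["c2w"]=np.load("pics/w9_c2w.npy")
print("orange axis",onz(d,[(541,126),(528,215)],.050))
print("flares p3",onz(d,[(401,200),(459,200)],.0575),"p4 right",onz(d,[(351,201)],.0575))
print("saddle 3", onz(d,[(418,186)],.033))
f=cv2.imread("pics/w9.png"); cv2.imwrite("pics/w9z.png",cv2.resize(f[130:270,250:480],None,fx=3.4,fy=3.4,interpolation=cv2.INTER_CUBIC))
```

```text
orange axis [[ 0.626  -0.2776  0.05  ]
 [ 0.572  -0.2773  0.05  ]]
flares p3 [[ 0.5869 -0.1963  0.0575]
 [ 0.5857 -0.23    0.0575]] p4 right [[ 0.5873 -0.1675  0.0575]]
saddle 3 [[ 0.5881 -0.2126  0.033 ]]
```

View pics/w9z.png

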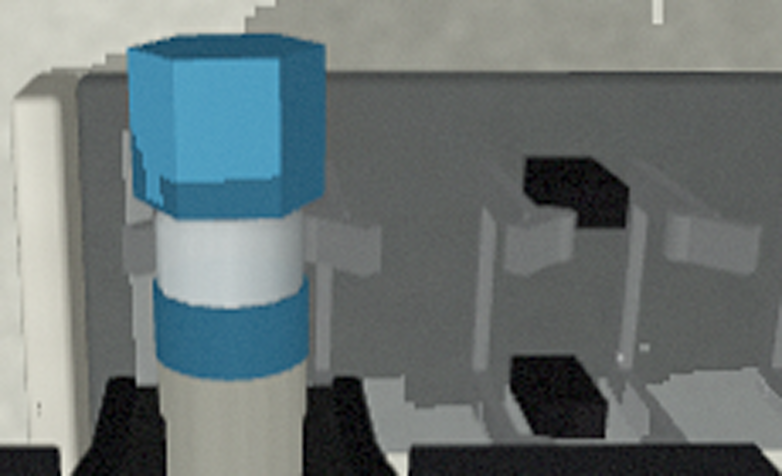

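```bash
python3 -m pendant '[[0.02,0.01,0.1,0,0,0],[0.02,0.01,0.2,0,0,0],[0.02,0.01,0.3,0,0,0],[0.02,0.01,0.37,0,0,0],[0.02,0.01,0.44,0,0,0],[0.02,0.01,0.51,0,0,0],[0.02,0.01,0.55,0,0,0],[0.02,0.01,0.56,0,0,0]]'
python3 -m pendant '[[0,0,0,0,0,0],[0,0,0.01,0,0,0],[0,0,0.01,0,0,0],[0,0,0,0,0,0],[0,0,0,0,0,0],[0,0,-0.01,0,0,0],[0,0,-0.02,0,0,0],[0,0,-0.02,0,0,0]]'
```

```text
time_s: 24.35
tool_pos: [0.5663, -0.1512, 0.0377]
tool_rot: [-179.9, -0.1, -92.0]
force: [-11.1, 0.2, 30.0]
grip_width: 0.0189
time_s: 25.35
tool_pos: [0.5662, -0.1513, 0.0379]
tool_rot: [-179.9, -0.1, -92.0]
force: [-4.4, -0.5, 14.9]
grip_width: 0.0189
```

```bash
python3 -m pendant '[[0,0,0,0,0,0],[0,0,0,0,0,0],[0,0,0,0,0,0],[0,0,-0.1,0,0,0],[0,0,-0.3,0,0,0],[0,0,-0.6,0,0,0],[0,0,-0.9,0,0,0],[0,0,-1,0,0,0]]' 44
python3 -m pendant '[[-0.13,0,-0.1,0,0,-0.06],[-0.27,0.02,-0.2,0,0,-0.12],[-0.4,0.05,-0.3,0,0,-0.19],[-0.55,0.1,-0.4,0,0,-0.25],[-0.7,0.1,-0.5,0,0,-0.32],[-0.85,0.15,-0.6,0,0,-0.38],[-1,0.2,-0.6,0,0,-0.45],[-1,0.2,-0.6,0,0,-0.5]]'
python3 - <<'E'
from h import *
d=cam("wrist"); np.save("pics/w10_c2w.npy",d["c2w"]); cv2.imwrite("pics/w10.png",d["frame"][:,:,::-1])
s=cam("scene"); cv2.imwrite("pics/s10.png",cv2.resize(s["frame"][120:300,80:320,::-1],None,fx=3,fy=3,interpolation=cv2.INTER_CUBIC))
E
```

```text
time_s: 26.35
tool_pos: [0.567, -0.1507, 0.1391]
tool_rot: [-179.7, -0.1, -92.0]
force: [0.7, -0.1, 0.0]
grip_width: 0.0442
time_s: 27.35
tool_pos: [0.5484, -0.0479, 0.1957]
tool_rot: [180.0, 0.0, -46.7]
force: [-0.3, -0.3, 0.0]
grip_width: 0.0442
```

View pics/s10.png

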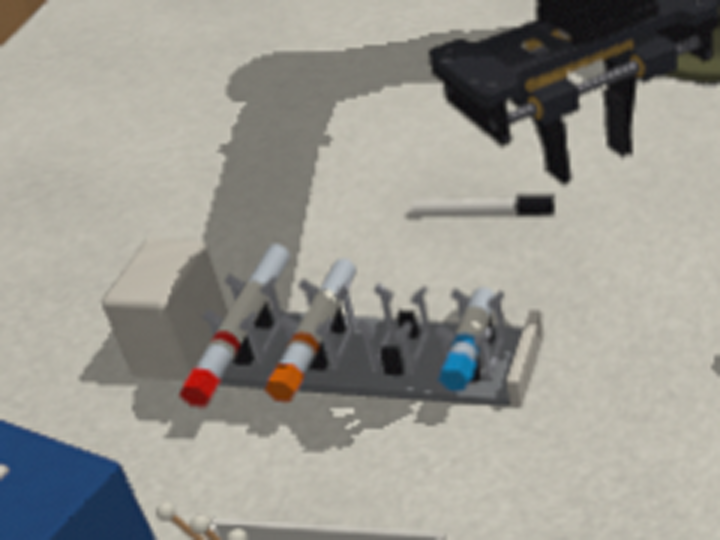

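View pics/w10.png

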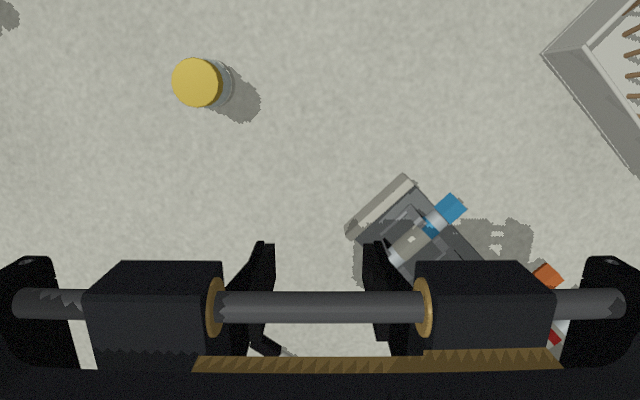

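Blue is seated in place 4 and released. On to the rack and slant rest.

```bash
python3 -m pendant '[[-0.13,-0.13,0,0,0,-0.06],[-0.27,-0.27,0,0,0,-0.12],[-0.4,-0.4,-0.1,0,0,-0.19],[-0.55,-0.55,-0.1,0,0,-0.25],[-0.7,-0.7,-0.1,0,0,-0.32],[-0.85,-0.85,-0.1,0,0,-0.38],[-1,-1,-0.1,0,0,-0.45],[-1,-1,-0.1,0,0,-0.52]]'
python3 -m pendant '[[0,-0.13,0,0,0,0],[0,-0.27,0,0,0,0],[0,-0.4,0,0,0,0],[0,-0.55,-0.1,0,0,0],[0,-0.7,-0.2,0,0,0],[0,-0.85,-0.2,0,0,0],[0,-1,-0.2,0,0,0],[0,-1,-0.2,0,0,0]]'
python3 - <<'E'
from h import *
d=cam("wrist"); np.save("pics/w11_c2w.npy",d["c2w"]); cv2.imwrite("pics/w11.png",d["frame"][:,:,::-1])
E
```

```text
time_s: 28.45
tool_pos: [0.5534, 0.0938, 0.2055]
tool_rot: [-179.9, 0.0, 0.1]
force: [0.1, -0.6, 0.6]
grip_width: 0.0438
time_s: 29.45
tool_pos: [0.5536, 0.1934, 0.2252]
tool_rot: [-180.0, 0.0, -0.1]
force: [-0.3, 0.5, -0.5]
grip_width: 0.044
```

View pics/w11.png

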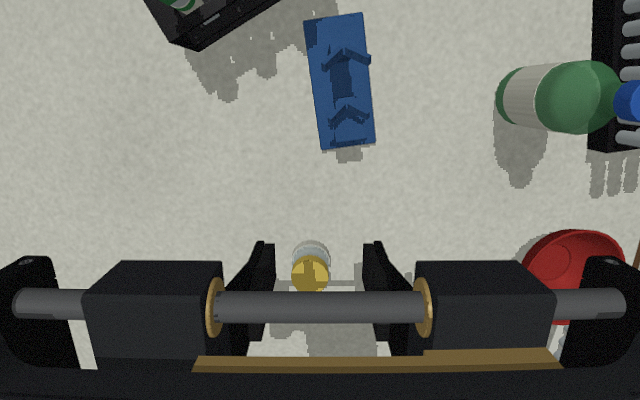

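The slant rest is at (345,80), cap end up, with its two V saddles at about rows 55 and 110. Zooming in.

Run:
```python
from h import *
f=cv2.imread("pics/w11.png"); cv2.imwrite("pics/w11z.png",cv2.resize(f[5:165,290:390],None,fx=3.7,fy=3.7,interpolation=cv2.INTER_CUBIC))
```

```text
(no output)
```

View pics/w11z.png

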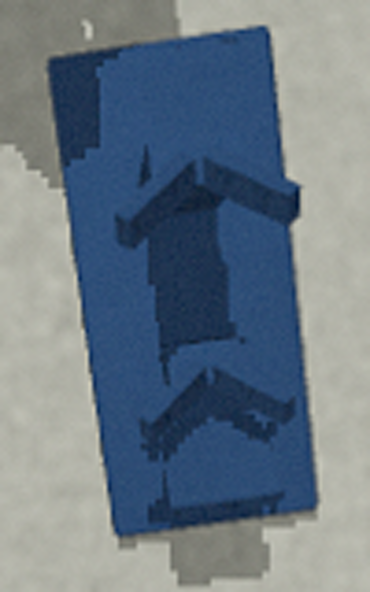

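Run:
```python
from h import *
np.set_printoptions(precision=4,suppress=True)
d=viewer.read_camera("wrist"); d["c2w"]=np.load("pics/w11_c2w.npy")
Z=lambda x,y:(290+x/3.7-.36,5+y/3.7-.36)
A=onz(d,[Z(203,168)],.093)[0]; B=onz(d,[Z(212,378)],.049)[0]
print("tall V",A,"short V",B, A-B, np.linalg.norm((A-B)[:2]))
print("base",onz(d,[Z(48,58),Z(268,27),Z(317,508),Z(118,535)],.006))
print("tips tall",onz(d,[Z(125,220),Z(298,195)],.105),"tips short",onz(d,[Z(148,430),Z(290,408)],.061))
t=cam("top");s=cam("scene")
# scene crop (4.5x from 380,170)
S=lambda x,y:(380+x/4.5-.4,170+y/4.5-.4)
```

```text
tall V [0.5735 0.3065 0.093 ] short V [0.5796 0.2618 0.049 ] [-0.0061  0.0446  0.044 ] 0.045049582013648115
base [[0.5377 0.3433 0.006 ]
 [0.596  0.351  0.006 ]
 [0.614  0.2235 0.006 ]
 [0.5564 0.2157 0.006 ]]
tips tall [[0.5571 0.2953 0.105 ]
 [0.5919 0.3001 0.105 ]] tips short [[0.5633 0.25   0.061 ]
 [0.5977 0.2552 0.061 ]]
```

The saddles fit the given geometry: 45 mm apart against 43.8, and mouths 35 mm. Seat is about (0.578,0.276,0.082), rest yaw 98°. Next I'll go above purple.

```bash
python3 -m pendant '[[-0.02,-0.13,0,0,0,0.04],[-0.05,-0.27,0,0,0,0.08],[-0.08,-0.4,0,0,0,0.13],[-0.1,-0.55,0,0,0,0.17],[-0.13,-0.7,0,0,0,0.21],[-0.16,-0.85,0,0,0,0.26],[-0.2,-1,0,0,0,0.3],[-0.2,-1,0,0,0,0.34]]'
python3 -m pendant '[[-0.05,-0.13,0,0,0,0.04],[-0.15,-0.25,0,0,0,0.08],[-0.25,-0.4,0,0,0,0.13],[-0.35,-0.55,0,0,0,0.17],[-0.45,-0.7,0,0,0,0.21],[-0.55,-0.86,0,0,0,0.26],[-0.55,-0.86,0,0,0,0.3],[-0.55,-0.86,0,0,0,0.333]]'
python3 - <<'E'
from h import *
d=cam("wrist"); np.save("pics/w12_c2w.npy",d["c2w"]); cv2.imwrite("pics/w12.png",d["frame"][:,:,::-1])
E
```

```text
time_s: 30.65
tool_pos: [0.534, 0.2925, 0.2254]
tool_rot: [-180.0, 0.0, -30.9]
force: [0.2, -0.2, -0.7]
grip_width: 0.0438
time_s: 31.65
tool_pos: [0.5317, 0.3931, 0.2252]
tool_rot: [180.0, -0.0, -60.9]
force: [0.0, 0.6, 0.5]
grip_width: 0.0437
```

View pics/w12.png

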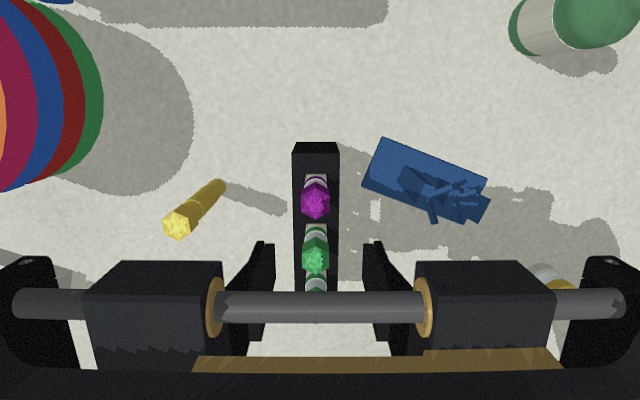

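The purple cap is centred at (315,200), with its flats facing left and right (the jaw direction). The green cap is at (315,258) and the yellow look-alike at (177,225).

Run:
```python
from h import *
np.set_printoptions(precision=4,suppress=True)
d=viewer.read_camera("wrist"); d["c2w"]=np.load("pics/w12_c2w.npy")
b,m=blobs(cv2.imread("pics/w12.png")[:,:,::-1].copy(),(135,60,40),(165,255,255),(280,150,350,240)); print(b)
p=onz(d,[(315.5,199.5),(315,258),(177,225)],.127); print(p)
a=np.radians(-60.9); D=p[0]-[.5317,.3931,.127]
print(D@[np.cos(a),np.sin(a),0]*10, D@[np.sin(a),-np.cos(a),0]*10)
```

```text
[((np.float64(315.0), np.float64(179.1)), 47, (np.int32(304), np.int32(176), np.int32(23), np.int32(10))), ((np.float64(314.8), np.float64(200.6)), 903, (np.int32(300), np.int32(182), np.int32(30), np.int32(38)))]
[[0.5323 0.3964 0.127 ]
 [0.4889 0.3729 0.127 ]
 [0.4607 0.482  0.127 ]]
-0.026025010532334115 -0.02191836000473459
```

```bash
python3 -m pendant '[[-0.03,-0.01,0.05,0,0,0],[-0.03,-0.01,0.15,0,0,0],[-0.03,-0.01,0.3,0,0,0],[-0.03,-0.01,0.5,0,0,0],[-0.03,-0.01,0.7,0,0,0],[-0.03,-0.01,0.85,0,0,0],[-0.03,-0.01,1,0,0,0],[-0.03,-0.01,1,0,0,0]]'
python3 -m pendant '[[0,0,0.1,0,0,0],[0,0,0.19,0,0,0],[0,0,0.19,0,0,0],[0,0,0.19,0,0,0],[0,0,0.19,0,0,0],[0,0,0.19,0,0,0],[0,0,0.19,0,0,0],[0,0,0.19,0,0,0]]' 38
python3 - <<'E'
from h import *
d=cam("wrist"); np.save("pics/w13_c2w.npy",d["c2w"]); cv2.imwrite("pics/w13.png",d["frame"][:,:,::-1])
E
```

```text
time_s: 32.75
tool_pos: [0.5302, 0.3961, 0.1239]
tool_rot: [179.9, -0.0, -60.8]
force: [-0.2, -0.5, 1.0]
grip_width: 0.0441
time_s: 33.75
tool_pos: [0.5308, 0.3968, 0.1066]
tool_rot: [-180.0, -0.0, -60.8]
force: [-0.2, -0.8, 0.0]
grip_width: 0.038
```

View pics/w13.png

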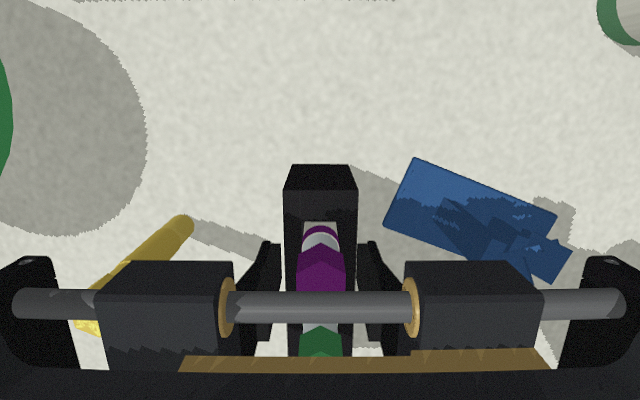

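The purple cap sits centred between the fingers at (320,270). Closing and lifting.

```bash
python3 -m pendant '[[0,0,0,0,0,0],[0,0,0,0,0,0],[0,0,0,0,0,0],[0,0,0,0,0,0],[0,0,-0.1,0,0,0],[0,0,-0.3,0,0,0],[0,0,-0.55,0,0,0],[0,0,-0.8,0,0,0]]' 0 50
```

```text
time_s: 34.8
tool_pos: [0.5311, 0.3972, 0.1891]
tool_rot: [-179.9, 0.0, -60.8]
force: [-0.8, 0.5, -0.3]
grip_width: 0.0212
```

```bash
python3 -m pendant '[[0,0,-0.2,0,0,-0.1],[0,0,-0.45,0,0,-0.2],[0.1,0,-0.6,0,0,-0.3],[0.25,0.05,-0.6,0,0,-0.4],[0.45,0.1,-0.6,0,0,-0.5],[0.65,0.15,-0.6,0,0,-0.6],[0.85,0.19,-0.6,0,0,-0.7],[1,0.19,-0.6,0,0,-0.765]]'
python3 -m pendant '[[0.05,0.05,0,-0.1,0,0],[0.1,0.1,0,-0.2,0,0],[0.1,0.2,0,-0.3,0,0],[0.1,0.25,0.1,-0.4,0,0],[0.1,0.25,0.3,-0.5,0,0],[0.1,0.25,0.5,-0.5,0,0],[0.1,0.25,0.6,-0.5,0,0],[0.1,0.25,0.6,-0.5,0,0]]'
python3 - <<'E'
from h import *
print(env.get_obs()["qpos"].round(1))
s=cam("scene"); cv2.imwrite("pics/s14.png",cv2.resize(s["frame"][80:300,320:560,::-1],None,fx=2.7,fy=2.7,interpolation=cv2.INTER_CUBIC))
d=cam("wrist"); np.save("pics/w14_c2w.npy",d["c2w"]); cv2.imwrite("pics/w14.png",d["frame"][:,:,::-1])
E
```

```text
time_s: 35.8
tool_pos: [0.5637, 0.2993, 0.2484]
tool_rot: [180.0, -0.1, 8.2]
force: [-0.1, 0.3, -1.1]
grip_width: 0.0212
time_s: 36.8
tool_pos: [0.5775, 0.2752, 0.1877]
tool_rot: [135.1, -0.1, 7.9]
force: [0.1, -0.0, -0.1]
grip_width: 0.0214
[-23.   42.1 -38.3  72.6  52.5 110.1 -52.2]
```

View pics/s14.png

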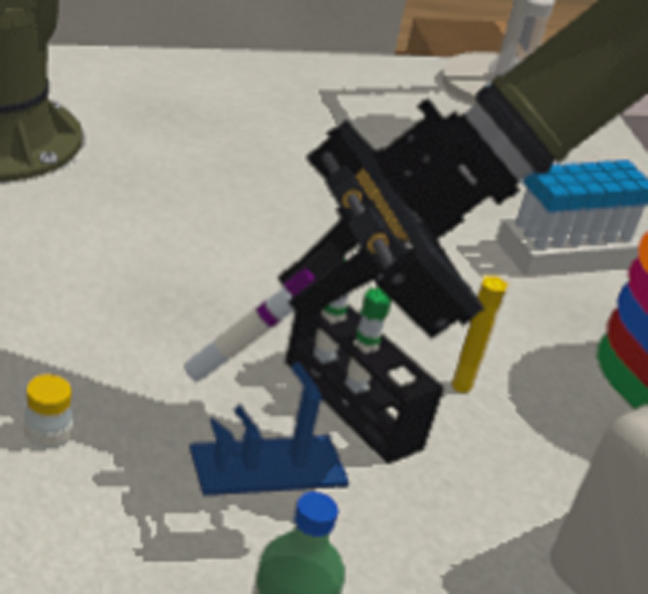

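View pics/w14.png

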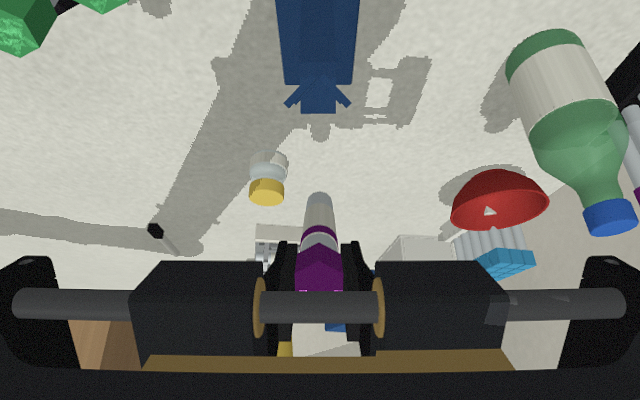

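The tilt was reached, with the tube running straight along the tool and the rest's V saddles (column 318) in line with it (column 320). Lowering most of the way, then checking.

```bash
python3 -m pendant '[[0,0,0.1,0,0,0],[0,-0.1,0.2,0,0,0],[0,-0.2,0.21,0,0,0],[0,-0.3,0.21,0,0,0],[0,-0.42,0.21,0,0,0],[0,-0.54,0.21,0,0,0],[0,-0.66,0.21,0,0,0],[0,-0.66,0.21,0,0,0]]'
python3 - <<'E'
from h import *
print(env.get_obs()["qpos"].round(1))
s=cam("scene"); cv2.imwrite("pics/s15.png",cv2.resize(s["frame"][140:300,360:560,::-1],None,fx=3.6,fy=3.6,interpolation=cv2.INTER_CUBIC))
E
```

```text
time_s: 37.9
tool_pos: [0.5712, 0.3093, 0.1238]
tool_rot: [135.0, 0.1, 8.1]
force: [0.6, 0.1, -1.0]
grip_width: 0.0215
[-26.3  47.7 -37.5  71.5  53.1 108.1 -56.5]
```

View pics/s15.png

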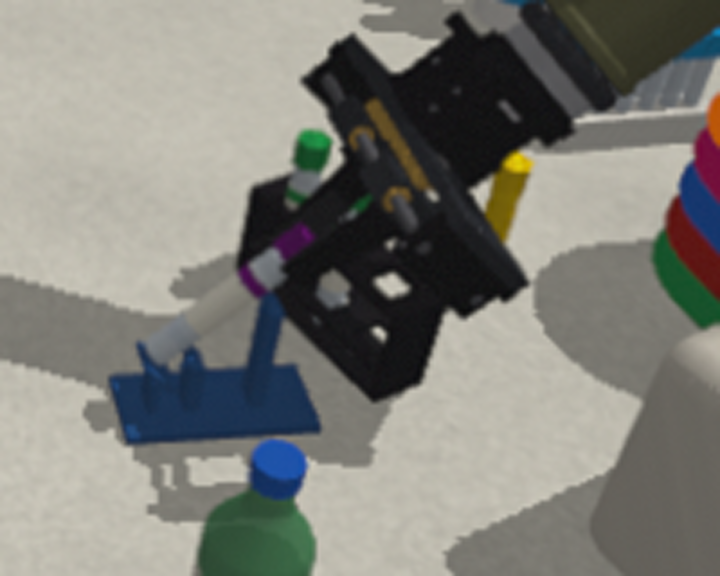

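```bash
python3 -m pendant '[[0.01,-0.02,0,0,0,0],[0.01,-0.03,0,0,0,0],[0.01,-0.04,0.01,0,0,0],[0.01,-0.05,0.01,0,0,0],[0.01,-0.06,0.01,0,0,0],[0.01,-0.07,0.01,0,0,0],[0.01,-0.07,0.01,0,0,0],[0.01,-0.07,0.01,0,0,0]]'
```

```text
time_s: 38.95
tool_pos: [0.5723, 0.3127, 0.1193]
tool_rot: [135.0, 0.0, 8.1]
force: [-0.6, 1.2, 0.3]
grip_width: 0.0213
```

```bash
python3 -m pendant '[[0,-0.01,0.01,0,0,0],[0,-0.02,0.02,0,0,0],[0,-0.03,0.02,0,0,0],[0,-0.04,0.02,0,0,0],[0,-0.04,0.02,0,0,0],[0,-0.04,0.02,0,0,0],[0,-0.04,0.02,0,0,0],[0,-0.04,0.02,0,0,0]]'
python3 - <<'E'
from h import *
print(env.get_obs()["force"].round(1),env.get_obs()["wrist_torque"].round(2))
s=cam("scene"); cv2.imwrite("pics/s16.png",cv2.resize(s["frame"][180:280,380:480,::-1],None,fx=6,fy=6,interpolation=cv2.INTER_CUBIC))
d=cam("wrist"); np.save("pics/w16_c2w.npy",d["c2w"]); cv2.imwrite("pics/w16.png",d["frame"][:,:,::-1])
E
```

```text
time_s: 39.95
tool_pos: [0.572, 0.3124, 0.1169]
tool_rot: [134.7, 0.0, 7.9]
force: [-3.4, -3.4, 6.6]
grip_width: 0.022
[-3.4 -3.4  6.6] [-0.99  0.46 -0.63]
```

View pics/s16.png

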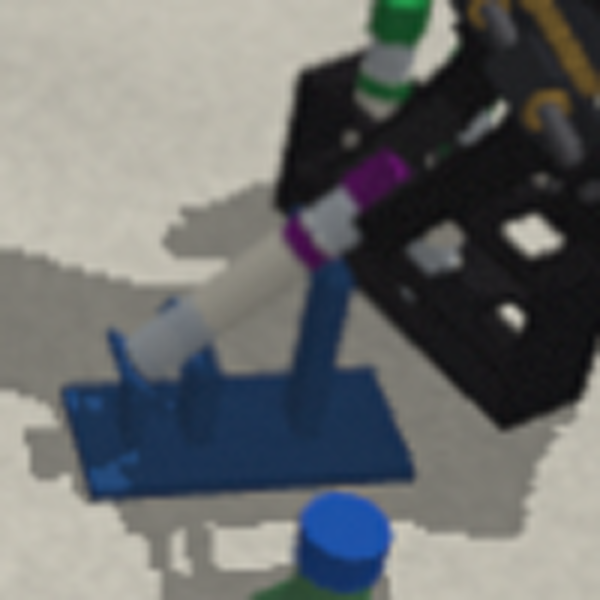

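View pics/w16.png

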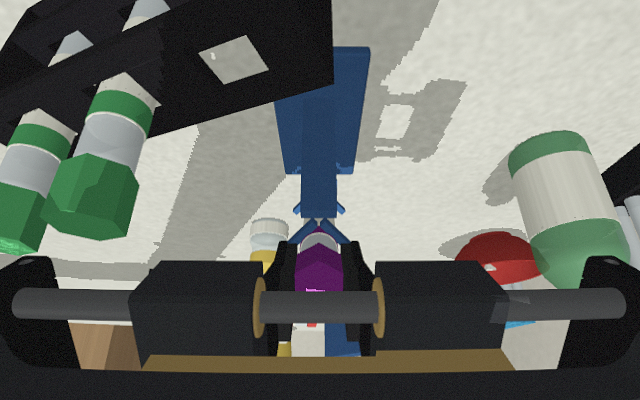

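The tube lies in both V saddles and contact is felt (6.6 N up). Releasing and backing off square to the tube.

```bash
python3 -m pendant '[[0,0.02,0,0,0,0],[0,0.03,0,0,0,0],[0,0.03,0,0,0,0],[0,0.1,0,0,0,0],[0,0.3,0,0,0,0],[0,0.55,0,0,0,0],[0,0.8,0,0,0,0],[0,1,0,0,0,0]]' 46
python3 - <<'E'
from h import *
s=cam("scene"); cv2.imwrite("pics/s17.png",cv2.resize(s["frame"][180:280,380:480,::-1],None,fx=6,fy=6,interpolation=cv2.INTER_CUBIC))
E
```

```text
time_s: 41.05
tool_pos: [0.5827, 0.2423, 0.1881]
tool_rot: [135.0, -0.1, 8.0]
force: [0.3, 0.4, -0.3]
grip_width: 0.0455
```

View pics/s17.png

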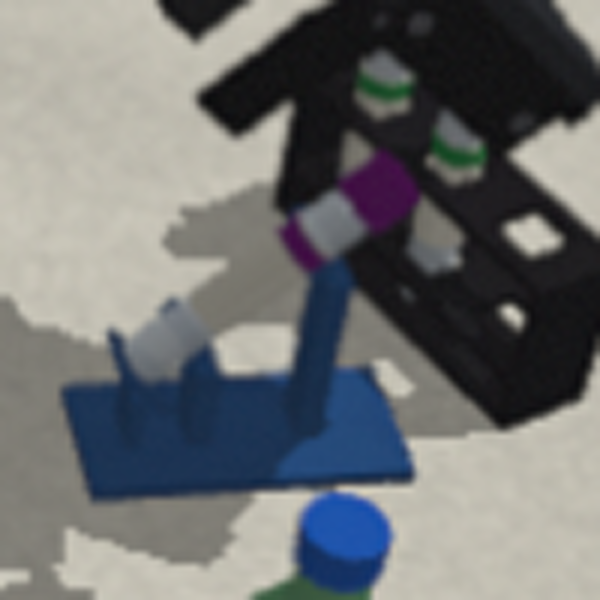

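Purple rests on the slant saddles, released, and both green tubes are still upright. Now I'll swing the tool to the other 45°.

```bash
python3 -m pendant '[[0,0.1,0,0.11,0,0],[0,0.1,0,0.22,0,0],[0,0.1,0,0.33,0,0],[0,0.05,0.1,0.44,0,0],[0,0,0.2,0.56,0,0],[0,-0.05,0.2,0.67,0,0],[0,-0.1,0.2,0.79,0,0],[0,-0.1,0.2,0.9,0,0]]'
python3 - <<'E'
from h import *
print(env.get_obs()["qpos"].round(1))
d=cam("wrist"); np.save("pics/w18_c2w.npy",d["c2w"]); cv2.imwrite("pics/w18.png",d["frame"][:,:,::-1])
E
```

```text
time_s: 42.1
tool_pos: [0.5836, 0.2359, 0.1652]
tool_rot: [-143.8, -0.1, 8.0]
force: [1.0, 0.3, -1.5]
grip_width: 0.0461
[ 43.5  34.1 -63.5  95.6  -6.5  63.3  -3.5]
```

View pics/w18.png

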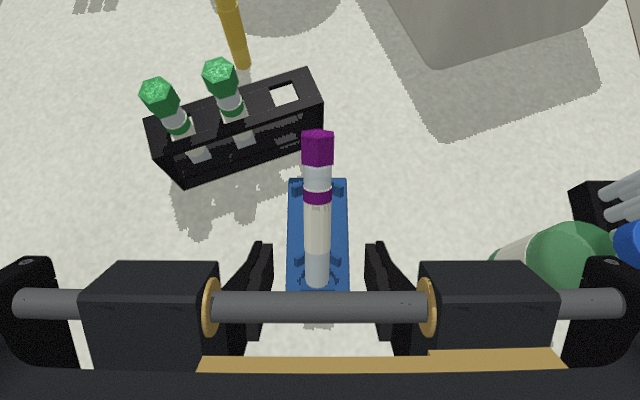

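Purple is seen straight on: cap boundary at (317,166), foot at (316,286), lying in the rest. I'll work out its position along the rest and the grasp.

Run:
```python
from h import *
np.set_printoptions(precision=4,suppress=True)
d=viewer.read_camera("wrist"); d["c2w"]=np.load("pics/w18_c2w.npy")
a=np.radians(98); u=np.array([np.cos(a),np.sin(a),0]); z=np.array([0,0,1.]); ax=(u+z)/2**.5; n=(-u+z)/2**.5; w=np.array([np.cos(np.radians(8)),np.sin(np.radians(8)),0])
O=np.array([.5777,.276,.082])
o,v=rays(d,[(317.5,165),(316.5,286),(318,131),(317,195)])
for off in (0,.010):
  P=o+v*(((O+off*n-o)@n)/(v@n))[:,None]; q=P-O
  print(off,"along",q@ax,"lateral",q@w)
# grasp TCP 12 mm past axis
T=O-.012*n; cur=np.array([.5836,.2359,.1652])
r=R.from_euler('xyz',[-143.8,-.1,8.0],degrees=True).as_matrix()
print("T",T,"shift tool now",(T-cur)@r*10,"pre",(O+.05*n-cur)@r*10)
```

```text
0 along [ 0.0493 -0.0579  0.0736  0.0261] lateral [-0.0004 -0.0013 -0.0001 -0.0008]
0.01 along [ 0.053  -0.0497  0.0762  0.0307] lateral [-0.0004 -0.0013 -0.0001 -0.0008]
T [0.5765 0.2844 0.0735] shift tool now [-0.0042  0.146   1.0294] pre [-0.0035  0.2408  0.4167]
```

```bash
python3 -m pendant '[[0,0.1,0,0.04,0,0],[0,0.2,0.1,0.08,0,0],[0,0.24,0.2,0.1,0,0],[0,0.24,0.3,0.1,0,0],[0,0.24,0.42,0.1,0,0],[0,0.24,0.42,0.1,0,0],[0,0.24,0.42,0.1,0,0],[0,0.24,0.42,0.1,0,0]]'
python3 - <<'E'
from h import *
np.set_printoptions(precision=4,suppress=True)
ob=env.get_obs(); r=R.from_euler('xyz',ob["tool_rot"],degrees=True).as_matrix(); print(ob["tool_rot"])
a=np.radians(98); u=np.array([np.cos(a),np.sin(a),0]); z=np.array([0,0,1.]); n=(-u+z)/2**.5
O=np.array([.5777,.276,.082]); print((O-.012*n-ob["tool_pos"])@r*10)
d=cam("wrist"); cv2.imwrite("pics/w19.png",d["frame"][:,:,::-1])
E
```

```text
time_s: 43.2
tool_pos: [0.5827, 0.2423, 0.117]
tool_rot: [-135.0, -0.0, 8.0]
force: [0.4, -0.3, 0.1]
grip_width: 0.0458
[-135.0331   -0.0493    8.0493]
[-0.0029  0.0058  0.6084]
```

View pics/w19.png

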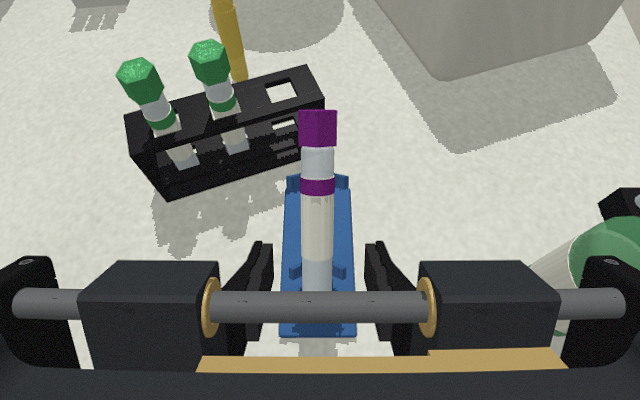

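Aligned, so I'll advance, close and lift square to the rest.

```bash
python3 -m pendant '[[0,0.01,0.1,0,0,0],[0,0.01,0.2,0,0,0],[0,0.01,0.3,0,0,0],[0,0.01,0.4,0,0,0],[0,0.01,0.5,0,0,0],[0,0.01,0.58,0,0,0],[0,0.01,0.6,0,0,0],[0,0.01,0.6,0,0,0]]'
python3 -m pendant '[[0,0,0,0,0,0],[0,0,0,0,0,0],[0,0,0,0,0,0],[0,0,0,0,0,0],[0,0,0,0,0,0],[0,0,-0.15,0,0,0],[0,0,-0.4,0,0,0],[0,0,-0.7,0,0,0]]' 0 50
python3 - <<'E'
from h import *
d=cam("wrist"); np.save("pics/w20_c2w.npy",d["c2w"]); cv2.imwrite("pics/w20.png",d["frame"][:,:,::-1])
E
```

```text
time_s: 44.25
tool_pos: [0.5766, 0.2836, 0.0734]
tool_rot: [-135.0, -0.0, 8.1]
force: [-0.0, -1.0, -0.6]
grip_width: 0.0458
time_s: 45.25
tool_pos: [0.5836, 0.2337, 0.1238]
tool_rot: [-135.0, -0.0, 8.1]
force: [-0.0, -0.0, -0.3]
grip_width: 0.019
```

View pics/w20.png

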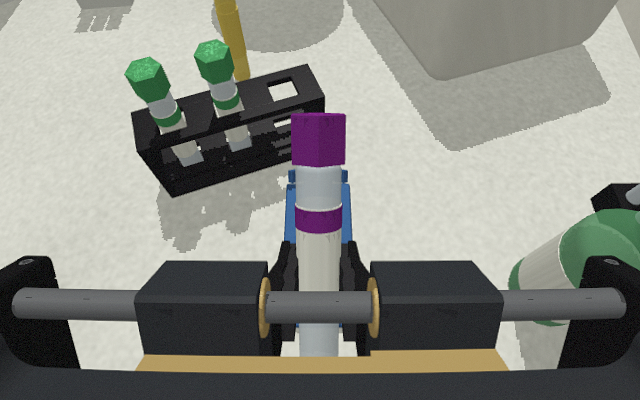

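```bash
python3 -m pendant '[[0,0,-0.15,0,0,0],[0,0,-0.3,-0.05,0,0],[0,0,-0.45,-0.15,0,0],[0,0,-0.6,-0.25,0,0],[0,0,-0.75,-0.35,0,0],[0,0,-0.9,-0.45,0,0],[0,0,-1,-0.5,0,0],[0,0,-1,-0.5,0,0]]'
python3 - <<'E'
from h import *
np.set_printoptions(precision=4,suppress=True)
d=viewer.read_camera("wrist"); d["c2w"]=d["hand_eye"]
print(onz(d,[(318,166),(318,113)],-.012)[:,:2], onz(d,[(318,166),(318,113)],-.023)[:,:2])
d=cam("wrist"); np.save("pics/w21_c2w.npy",d["c2w"]); cv2.imwrite("pics/w21.png",d["frame"][:,:,::-1])
s=cam("scene"); cv2.imwrite("pics/s21.png",cv2.resize(s["frame"][80:280,280:480,::-1],None,fx=3,fy=3,interpolation=cv2.INTER_CUBIC))
E
```

```text
time_s: 46.3
tool_pos: [0.5925, 0.1675, 0.1943]
tool_rot: [-179.9, -0.1, 8.3]
force: [0.2, 0.6, -0.6]
grip_width: 0.0188
[[-0.0003 -0.0513]
 [-0.0003 -0.0735]] [[-0.0003 -0.0535]
 [-0.0003 -0.0741]]
```

View pics/s21.png

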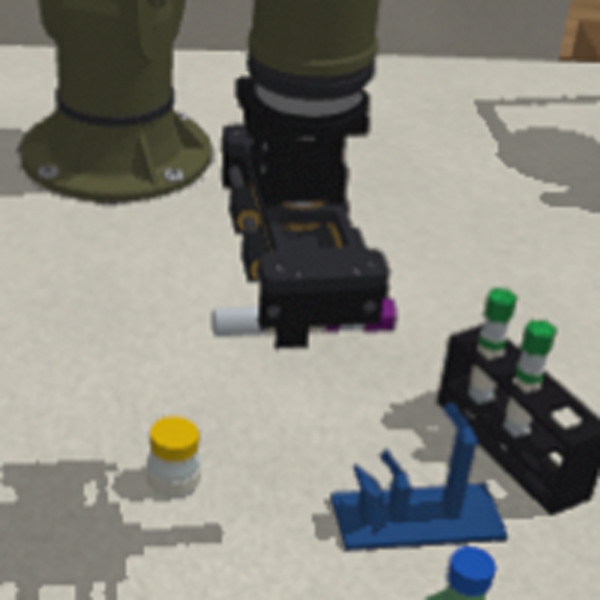

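Purple is level in the grip and centred to about 1 mm. Carrying it to place 3.

```bash
python3 -m pendant '[[-0.02,0.13,0,0,0,0.07],[-0.05,0.27,0,0,0,0.14],[-0.08,0.4,0,0,0,0.21],[-0.1,0.55,0.1,0,0,0.28],[-0.13,0.7,0.2,0,0,0.35],[-0.16,0.85,0.3,0,0,0.42],[-0.2,1,0.4,0,0,0.49],[-0.2,1,0.4,0,0,0.55]]'
python3 -m pendant '[[0.13,0.13,0,0,0,0.07],[0.27,0.27,0,0,0,0.14],[0.4,0.4,0,0,0,0.21],[0.55,0.55,0.1,0,0,0.28],[0.7,0.7,0.2,0,0,0.35],[0.85,0.85,0.3,0,0,0.42],[1,1,0.3,0,0,0.49],[1,1,0.3,0,0,0.56]]'
python3 -m pendant '[[0.13,0.05,0,0,0,0],[0.27,0.1,0,0,0,0],[0.4,0.15,0,0,0,0],[0.55,0.2,0,0,0,0],[0.7,0.25,0,0,0,0],[0.85,0.3,0,0,0,0],[1,0.3,0,0,0,0],[1,0.3,0,0,0,0]]'
```

```text
time_s: 47.45
tool_pos: [0.5866, 0.059, 0.1514]
tool_rot: [179.8, 0.2, -41.9]
force: [0.2, -0.7, -0.7]
grip_width: 0.0182
time_s: 48.45
tool_pos: [0.5953, -0.0827, 0.122]
tool_rot: [179.9, 0.0, -92.4]
force: [0.5, -0.0, -0.5]
grip_width: 0.0188
time_s: 49.45
tool_pos: [0.563, -0.1794, 0.1236]
tool_rot: [-180.0, -0.0, -92.0]
force: [-0.0, 0.6, -1.2]
grip_width: 0.0186
```

```bash
python3 -m pendant '[[0.13,0,0,0,0,0],[0.25,0,0,0,0,0],[0.36,0,0.05,0,0,0],[0.36,0,0.15,0,0,0],[0.36,0,0.28,0,0,0],[0.36,0,0.32,0,0,0],[0.36,0,0.32,0,0,0],[0.36,0,0.32,0,0,0]]'
python3 - <<'E'
from h import *
d=cam("wrist"); np.save("pics/w22_c2w.npy",d["c2w"]); cv2.imwrite("pics/w22.png",d["frame"][:,:,::-1])
E
```

```text
time_s: 50.45
tool_pos: [0.5623, -0.2131, 0.092]
tool_rot: [-180.0, -0.0, -91.8]
force: [0.7, 0.6, -0.6]
grip_width: 0.0187
```

View pics/w22.png

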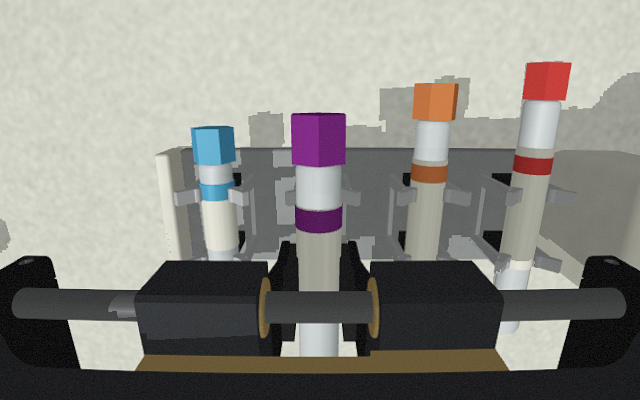

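Purple is above place 3, between blue (column 215) and orange (column 435). Pressing in.

```bash
python3 -m pendant '[[0.02,-0.01,0.1,0,0,0],[0.02,-0.01,0.22,0,0,0],[0.02,-0.01,0.32,0,0,0],[0.02,-0.01,0.4,0,0,0],[0.02,-0.01,0.47,0,0,0],[0.02,-0.01,0.54,0,0,0],[0.02,-0.01,0.6,0,0,0],[0.02,-0.01,0.61,0,0,0]]'
python3 -m pendant '[[0,0,0.01,0,0,0],[0,0,0.02,0,0,0],[0,0,0.02,0,0,0],[0,0,0.02,0,0,0],[0,0,0.01,0,0,0],[0,0,0,0,0,0],[0,0,0,0,0,0],[0,0,0,0,0,0]]'
```

```text
time_s: 51.5
tool_pos: [0.5638, -0.2155, 0.0326]
tool_rot: [-179.9, -0.1, -91.8]
force: [-4.4, 1.5, 17.2]
grip_width: 0.0189
time_s: 52.5
tool_pos: [0.5637, -0.2155, 0.0327]
tool_rot: [-179.9, -0.1, -91.8]
force: [-3.1, 1.0, 12.6]
grip_width: 0.0187
```

```bash
python3 -m pendant '[[0,0,0,0,0,0],[0,0,0,0,0,0],[0,0,0,0,0,0],[0,0,0,0,0,0],[0,0,-0.15,0,0,0],[0,0,-0.4,0,0,0],[0,0,-0.7,0,0,0],[0,0,-1,0,0,0]]' 40
python3 -m pendant '[[0,0,-0.2,0,0,0],[0,0.1,-0.3,0,0,0],[0,0.2,-0.3,0,0,0],[0,0.3,-0.3,0,0,0],[0,0.3,-0.3,0,0,0],[0,0.3,-0.3,0,0,0],[0,0.3,-0.3,0,0,0],[0,0.3,-0.3,0,0,0]]'
python3 - <<'E'
from h import *
d=cam("wrist"); np.save("pics/w23_c2w.npy",d["c2w"]); cv2.imwrite("pics/w23.png",d["frame"][:,:,::-1])
s=cam("scene"); cv2.imwrite("pics/s23.png",cv2.resize(s["frame"][180:280,100:270,::-1],None,fx=4.5,fy=4.5,interpolation=cv2.INTER_CUBIC)); cv2.imwrite("pics/s23f.png",s["frame"][:,:,::-1])
t=cam("top"); cv2.imwrite("pics/t23f.png",t["frame"][:,:,::-1])
E
```

```text
time_s: 53.5
tool_pos: [0.5632, -0.2154, 0.1327]
tool_rot: [-179.9, -0.0, -91.8]
force: [1.1, -0.6, 0.7]
grip_width: 0.0401
time_s: 54.5
tool_pos: [0.5331, -0.2143, 0.1605]
tool_rot: [180.0, 0.0, -91.8]
force: [0.0, -0.4, 0.0]
grip_width: 0.0399
```

View pics/w23.png

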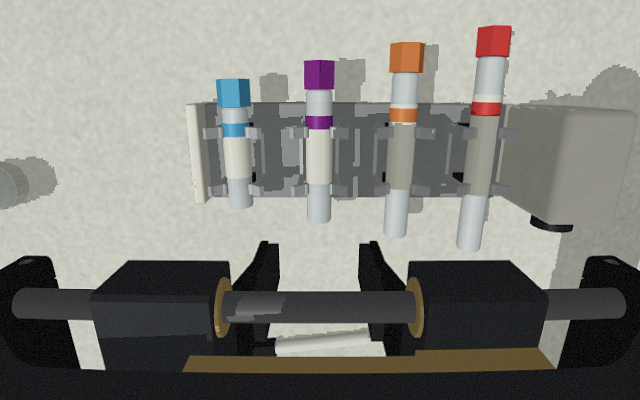

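View pics/s23.png

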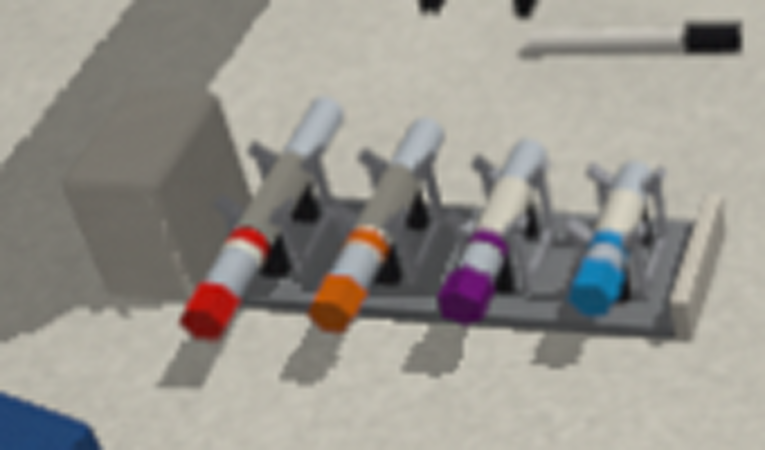

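View pics/s23f.png

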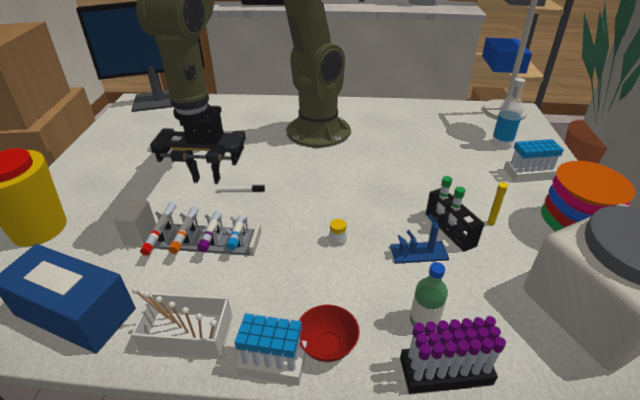

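All four tubes lie side by side with their caps the same way and step down in length. The jar, marker, greens and yellow look-alike look undisturbed. Last, a numeric check from boundary and foot pixels in the wrist view, plus cap heights from two views.

Run:
```python
from h import *
np.set_printoptions(precision=4,suppress=True)
d=viewer.read_camera("wrist"); d["c2w"]=np.load("pics/w23_c2w.npy")
L=dict(red=((488.5,57),(469,250),.155),orange=((405,72.5),(395,237),.13),purple=((319,89.5),(319,223),.105),blue=((234,107),(240.5,208),.08))
o=None
for k,(b,f,l) in L.items():
    B=onz(d,[b],.054)[0];F=onz(d,[f],.047)[0]; c=(B+F)/2; v=B-F
    if o is None:o=c
    e=c-o; print(k,"len",np.linalg.norm(v[:2]).round(4),l,"mid",c[:2],"yaw",np.degrees(np.arctan2(v[1],v[0])).round(1),"rail dx,dy vs red",(e[0]*np.cos(.035)-e[1]*np.sin(.035)).round(4),(e[0]*np.sin(.035)+e[1]*np.cos(.035)).round(4))
t=cam("top");s=cam("scene")
cols=dict(red=((0,150,80),(5,255,255)),orange=((6,150,80),(16,255,255)),purple=((135,80,40),(165,255,255)),blue=((95,120,80),(112,255,255)))
for k,(lo,hi) in cols.items():
    a=[x for x in blobs(t["frame"],lo,hi,(370,130,480,200),12)[0]]; b=[x for x in blobs(s["frame"],lo,hi,(140,220,256,260),30)[0]]
    a=max(a,key=lambda x:x[1],default=None); b=max(b,key=lambda x:x[1],default=None)
    if a and b: print(k,a[0],b[0],*tri(t,a[0],s,b[0]))
```

```text
red len 0.1545 0.155 mid [ 0.5583 -0.3404] yaw 0.9 rail dx,dy vs red 0.0 0.0
orange len 0.1305 0.13 mid [ 0.5607 -0.2781] yaw -0.9 rail dx,dy vs red 0.0002 0.0623
purple len 0.1059 0.105 mid [ 0.563  -0.2153] yaw -1.8 rail dx,dy vs red 0.0003 0.1251
blue len 0.0806 0.08 mid [ 0.5655 -0.1519] yaw -3.0 rail dx,dy vs red 0.0006 0.1886
purple (np.float64(411.6), np.float64(155.7)) (np.float64(203.1), np.float64(245.1)) [ 0.6275 -0.2167  0.0463] 0.0026846457389289005
blue (np.float64(391.1), np.float64(158.9)) (np.float64(232.0), np.float64(243.2)) [ 0.6168 -0.1515  0.046 ] 0.002259654077400041
```

All the checks agree: lengthways within 1 mm of red's centring, spacing of 62–64 mm, yaw within 3°, and cap heights of 46 mm. Handing in.

```bash
python3 -c "
from cell import env
print(env.get_obs()['time_s']); print(env.sign_off())"
```

```text
54.8
the job is handed in; nothing more can be done
None
```

The orange, purple and blue tubes are clipped into places 2, 3 and 4 beside red, released with their caps the same way. I handed the job in at 54.8 s of the 72 s allowed; it reports no verdict.

- **How:** I picked orange and blue off the table and pressed each into its clips. I lifted purple from the rack by its cap, laid it on the slant rest, gripped it again across its middle and pressed it in level.
- **Lengthways and sideways:** Each tube's centre is within 1 mm of red's lengthways. The measured spacing is 62–63 mm against the nominal 64 mm; the shortfall adds up to about 3 mm from red to blue, and I took it as camera error.
- **Angle:** The tubes' measured directions ran from +0.9° to −3.0° against a rail direction of about −2°, and even red, which was not moved, read 2.9° off the rail. That spread is also measuring error, well inside the 0.1 rad limit.
- **Height:** The two-camera check put purple's and blue's caps about 46 mm up, against 45 mm nominal. It gave no result for red and orange. For orange I relied on the gripper stopping at the seated height under pressing, and on the pictures.
- **Everything else:** The greens, jar, marker and yellow look-alike looked undisturbed in the last picture, by eye only. The gripper was clear of everything and the tool force was near zero.

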